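# Test lamp battery packs with the clamped pistol tester and load the tray

### The arm

A 6-joint arm with a two-finger parallel gripper is mounted at the origin on the work surface. World frame = base frame: x ahead of the robot, y to its left, z up, the work surface at z = 0. Lengths are in m, angles in rad, forces in N, time in s.
With the tool pointing down it reaches from about 0.25 to 0.725 m from the base axis. Payload 9.7 kg.
Tool frame: the origin (TCP) lies where the fingers leave the gripper's body, on its centre line; the fingertips stand 73 mm ahead of it and the grasp point (between the pads) lies 54 mm ahead of it (ctrl.finger_overhang is the z of the fingertips in the tool frame, in m); z points along the fingers, y is the line along which they close (so a half turn about z gives the same grasp; the last joint's range is limited). The gripper opens to 85 mm and grips with 20 to 120 N. Pads are 22 mm wide; open, the fingers measure 114 mm over their backs; the gripper's body (76 mm by 85 mm) begins 54 mm behind the grasp point. The pads swing forward as they close: fully open they stand 13 mm farther back than shut.
Start: joints at [-1.256, 0.087, 0.176, 1.66, 0, 1.571], TCP at [0.17, -0.523, 0.304] pointing down, gripper open.
Joint ranges: [-3.13, 3.13], [-0.85, 1.81], [-1.15, 1.24], [-2.2, 2.28], [-1.44, 1.52], [-3.14, 3.14]. Speed limits (rad/s): [2.22, 2.22, 2.57, 3.14, 3.14, 3.14].

### API

Orientations are given as a 3x3 rotation matrix whose columns are the frame's x, y, z axes.
In Python, from station import ctrl, imaging, order gives the robot as it stands. The module is installed in compiled form; this text tells all that it offers.
- The arm moves only by the tool play_rows, never from a script. Its argument "commands" is a list of rows, each an object of numbers: "dx", "dy", "dz": the shift along the world's x, y, z in mm; "wx", "wy", "wz": the turn, a rotation vector about the world's x, y, z in rad. In form: [{"dx": .., "dy": .., "dz": .., "wx": .., "wy": .., "wz": ..}, ...]. A call has 1 to 10 rows; each row shifts and turns the commanded pose from where the row before left it; what a row does not reach is not made up. A row lasts 1/10 s, in which the tool goes at most 50 mm and 8.59 degrees, less where a joint would pass 70% of its speed; a pose out of reach is approached as far as the arm can. A call is refused whole if a number of a shift passes 50 or a number of a turn 0.15, either way. A call with a gripper value outside its range is refused whole. "fingers" is the opening, from 0 (shut) to 1 (fully open), set as the call begins (left out, the last holds). The fingers move at their own pace and stop on an object; the grip force is fixed at half the most. Time passes only in rows, so rows that do not move let the fingers close. It gives the time, the measured TCP pose, the force, the opening and the grip force at its end, in the units of the state.
- ctrl.state(): the state, without advancing time (a new reading comes with each control period).
- imaging.snapshot(name): name is "side" or "top" or "wrist"; returns a dict with "color" (420x560x3 uint8, red, green, blue), "vfov" (degrees; the focal length in pixels is half the picture's height over the tangent of half this angle, whatever the lens; pixels are square), "cx", "cy" (the principal point, pixels), "eye" and "orientation" of the camera in the world. Camera axes: x right, y down, z forward; pixel columns grow to the right and rows downward; lengths in m; the calibration is good to about 2 mm. A picture is of the moment at which its call begins. There is no depth.
- order.finish_job(): hands the job in; it is judged then, once.
The state is a dict: "clock": time; "joint_positions": joint angles; "joint_vel": joint speeds; "effort": joint torques, N m; "eef_pos": TCP position; "eef_rot": TCP orientation; "ft_force": force on the tool from outside, world axes, zero at the start; "ft_torque": the same for the moment, N m; "opening": finger opening in m; "grasp_force": force on a finger pad.
Only numpy, scipy, OpenCV 4.12 (cv2) and the standard library are available. Lean on these libraries where they do the work, as an engineer would, in place of code of your own. Each camera call takes 0.05 s, during which the arm holds its last target. There are 200 camera calls.

### The job

Test the two or three lamp battery packs one at a time, widest first: set the pack square on the middle of the test plate, just in front of the backstop, with its tab end facing the tester, squeeze the tester's trigger until the probe presses firmly on the pack for about half a second, let it spring back, then lay the pack along the middle of a free bay of the red tray with its tab towards the pull flange before fetching the next. Finish with every pack in its own bay that way round and the trigger released, and leave the tape, funnel and screwdriver where they are.

Things in the scene. Friction and masses are not known exactly. Their poses are not given: they have to be found in the camera images.
- pack_a: Lamp battery pack: black plastic block 70 mm long (x), 50 wide (y), 32 high (z), about 165 g; packs differ only in width (50, 42, 34, 26 mm) and may be absent. Origin: centre of the block's underside, z up. A white tab (16 wide, at 2 to 9 mm height) sticks out 10 mm from the +x end, below a brass contact plate.
- pack_b: Lamp battery pack: black plastic block 70 mm long (x), 42 wide (y), 32 high (z), about 145 g; packs differ only in width (50, 42, 34, 26 mm) and may be absent. Origin: centre of the block's underside, z up. A white tab (16 wide, at 2 to 9 mm height) sticks out 10 mm from the +x end, below a brass contact plate.
- pack_c: Lamp battery pack: black plastic block 70 mm long (x), 34 wide (y), 32 high (z), about 125 g; packs differ only in width (50, 42, 34, 26 mm) and may be absent. Origin: centre of the block's underside, z up. A white tab (16 wide, at 2 to 9 mm height) sticks out 10 mm from the +x end, below a brass contact plate.
- pack_d: Lamp battery pack: black plastic block 70 mm long (x), 26 wide (y), 32 high (z), about 105 g; packs differ only in width (50, 42, 34, 26 mm) and may be absent. Origin: centre of the block's underside, z up. A white tab (16 wide, at 2 to 9 mm height) sticks out 10 mm from the +x end, below a brass contact plate.
- station: Fixed test station. Origin: underside centre of an aluminium plate (104 along x, 76 along y, 4 mm thick) with a backstop wall at x = -45, 26 high. At +x a grey pistol-shaped tester is clamped on its side, muzzle to -x: head x 62 to 156, y -40 to 20, up to 70 mm high; grip level along +y to y = 126 (x 102 to 136, z 30 to 60 mm), air around it. The trigger is on its -x side.
- test_spot (a point): Where the centre of a pack's underside belongs on the test plate (top face, 4 mm above the work surface): 38 mm from the backstop, so 3 mm are left behind the pack. Frame as the station's: x points from the backstop to the tester.
- muzzle (a point): Tester's muzzle, where the probe comes out, 68 mm from test_spot along x, 26 mm above the work surface.
- probe: Brass probe rod, 10 mm thick, driven by the trigger. Origin: its tip; at rest in the muzzle. It comes out to the station's -x, 0.14 m per rad of trigger (42 mm at most), pushes the pack on the plate against the backstop and presses on its contact plate (reached at about 0.25 rad).
- squeeze_point (a point): Where to centre a gripper from above to squeeze the trigger against the grip's back (station x 111.5, y 62, z 45 mm), fingers closing along the station's x. Width here: 61 mm at rest (trigger front 36 mm from this point, grip back 24.5 mm), about 51 mm with the probe on a pack, 49 mm at the trigger's stop.
- trigger (a joint): Sprung trigger bar (22 mm high, 58 mm long), hinged about the vertical next to the tester's head: 0 at rest, 0.30 rad at its stop, about 0.25 when the probe is on a pack. The spring alone takes 2 to 5 N at the squeeze point; squeeze with 15 to 30 N so that the probe presses firmly on the pack. It springs back when let go.
- tray: Fixed red lift-out tray, 136 mm (x) x 240 mm (y), floor 3 mm thick, rim and two ribs along x 8 mm high, making three bays side by side, each 130 mm long (x) and 75 to 78 mm wide. Origin: centre of its underside. A pull flange (100 mm wide, with a dark slot) sticks out 24 mm at the +x end.
- flange (a point): Middle of the tray's pull flange, top face, 80 mm from the tray's centre along its x.
- bay0 (a point): Centre of the floor of the tray's right (-y) bay (y = -78 mm in the tray), 3 mm above the work surface; frame as the tray's.
- bay1 (a point): Centre of the floor of the tray's middle bay (y = 0 mm in the tray), 3 mm above the work surface; frame as the tray's.
- bay2 (a point): Centre of the floor of the tray's left (+y) bay (y = 78 mm in the tray), 3 mm above the work surface; frame as the tray's.
- tape: Roll of packing tape lying flat, 104 mm across, 48 mm high; origin: centre of its underside. Bystander.
- funnel: Small white funnel standing mouth down, 80 mm across, 70 mm high; origin: centre of its mouth. Bystander.
- screwdriver: Screwdriver lying flat, about 200 mm long; origin: underside, near its middle. Bystander.
Not all that is in view belongs to the job. Leave any pink look-alike of the pack_b alone.

How it is judged:
On the way, in this order (a step that is already met when the one before it is completed fails the run):
1. the widest (50 mm) pack, if present, sits on the test plate, tab end to the tester, and the probe presses on it (x of pack_a in the frame of test_spot between -0.015 and 0.015 m and y of pack_a in the frame of test_spot between -0.015 and 0.015 m and z of pack_a in the frame of test_spot between -0.006 and 0.006 m and angle between pack_a's own z axis and vertical below 0.15 rad and angle between the x axis of pack_a and the x axis of test_spot, either way round below 0.26 rad and x of muzzle in the frame of pack_a above 0.02 m and contact force between probe and pack_a above 1.5 N), for 0.2 s.
2. the widest (50 mm) pack, if present, lies in a tray bay, tab towards the flange (((x of pack_a in the frame of bay0 between -0.035 and 0.035 m and y of pack_a in the frame of bay0 between -0.014 and 0.014 m and z of pack_a in the frame of bay0 between -0.005 and 0.005 m) or (x of pack_a in the frame of bay1 between -0.035 and 0.035 m and y of pack_a in the frame of bay1 between -0.014 and 0.014 m and z of pack_a in the frame of bay1 between -0.005 and 0.005 m) or (x of pack_a in the frame of bay2 between -0.035 and 0.035 m and y of pack_a in the frame of bay2 between -0.014 and 0.014 m and z of pack_a in the frame of bay2 between -0.005 and 0.005 m)) and angle between pack_a's own z axis and vertical below 0.1 rad and angle between the x axis of pack_a and the x axis of tray, either way round below 0.3 rad and x of flange in the frame of pack_a above 0 m), for 0.2 s.
3. the 42 mm pack, if present, sits on the test plate, tab end to the tester, and the probe presses on it (x of pack_b in the frame of test_spot between -0.015 and 0.015 m and y of pack_b in the frame of test_spot between -0.015 and 0.015 m and z of pack_b in the frame of test_spot between -0.006 and 0.006 m and angle between pack_b's own z axis and vertical below 0.15 rad and angle between the x axis of pack_b and the x axis of test_spot, either way round below 0.26 rad and x of muzzle in the frame of pack_b above 0.02 m and contact force between probe and pack_b above 1.5 N), for 0.2 s.
4. the 42 mm pack, if present, lies in a tray bay, tab towards the flange (((x of pack_b in the frame of bay0 between -0.035 and 0.035 m and y of pack_b in the frame of bay0 between -0.014 and 0.014 m and z of pack_b in the frame of bay0 between -0.005 and 0.005 m) or (x of pack_b in the frame of bay1 between -0.035 and 0.035 m and y of pack_b in the frame of bay1 between -0.014 and 0.014 m and z of pack_b in the frame of bay1 between -0.005 and 0.005 m) or (x of pack_b in the frame of bay2 between -0.035 and 0.035 m and y of pack_b in the frame of bay2 between -0.014 and 0.014 m and z of pack_b in the frame of bay2 between -0.005 and 0.005 m)) and angle between pack_b's own z axis and vertical below 0.1 rad and angle between the x axis of pack_b and the x axis of tray, either way round below 0.3 rad and x of flange in the frame of pack_b above 0 m), for 0.2 s.
5. the 34 mm pack, if present, sits on the test plate, tab end to the tester, and the probe presses on it (x of pack_c in the frame of test_spot between -0.015 and 0.015 m and y of pack_c in the frame of test_spot between -0.015 and 0.015 m and z of pack_c in the frame of test_spot between -0.006 and 0.006 m and angle between pack_c's own z axis and vertical below 0.15 rad and angle between the x axis of pack_c and the x axis of test_spot, either way round below 0.26 rad and x of muzzle in the frame of pack_c above 0.02 m and contact force between probe and pack_c above 1.5 N), for 0.2 s.
6. the 34 mm pack, if present, lies in a tray bay, tab towards the flange (((x of pack_c in the frame of bay0 between -0.035 and 0.035 m and y of pack_c in the frame of bay0 between -0.014 and 0.014 m and z of pack_c in the frame of bay0 between -0.005 and 0.005 m) or (x of pack_c in the frame of bay1 between -0.035 and 0.035 m and y of pack_c in the frame of bay1 between -0.014 and 0.014 m and z of pack_c in the frame of bay1 between -0.005 and 0.005 m) or (x of pack_c in the frame of bay2 between -0.035 and 0.035 m and y of pack_c in the frame of bay2 between -0.014 and 0.014 m and z of pack_c in the frame of bay2 between -0.005 and 0.005 m)) and angle between pack_c's own z axis and vertical below 0.1 rad and angle between the x axis of pack_c and the x axis of tray, either way round below 0.3 rad and x of flange in the frame of pack_c above 0 m), for 0.2 s.
7. the narrowest (26 mm) pack, if present, sits on the test plate, tab end to the tester, and the probe presses on it (x of pack_d in the frame of test_spot between -0.015 and 0.015 m and y of pack_d in the frame of test_spot between -0.015 and 0.015 m and z of pack_d in the frame of test_spot between -0.006 and 0.006 m and angle between pack_d's own z axis and vertical below 0.15 rad and angle between the x axis of pack_d and the x axis of test_spot, either way round below 0.26 rad and x of muzzle in the frame of pack_d above 0.02 m and contact force between probe and pack_d above 1.5 N), for 0.2 s.
At the end, for the whole second after the job is handed in: Every pack present was tested, widest first, and now lies flat and at rest in its own tray bay (within 14 mm of the bay's middle line, square within 17 degrees), its tab towards the flange; the trigger is released (below 0.05 rad) (all of step 2 and all of step 4 and all of step 6 and linear speed of each of pack_a, pack_b, pack_c, pack_d below 0.02 m/s and ((x of pack_d in the frame of bay0 between -0.035 and 0.035 m and y of pack_d in the frame of bay0 between -0.014 and 0.014 m and z of pack_d in the frame of bay0 between -0.005 and 0.005 m) or (x of pack_d in the frame of bay1 between -0.035 and 0.035 m and y of pack_d in the frame of bay1 between -0.014 and 0.014 m and z of pack_d in the frame of bay1 between -0.005 and 0.005 m) or (x of pack_d in the frame of bay2 between -0.035 and 0.035 m and y of pack_d in the frame of bay2 between -0.014 and 0.014 m and z of pack_d in the frame of bay2 between -0.005 and 0.005 m)) and angle between pack_d's own z axis and vertical below 0.1 rad and angle between the x axis of pack_d and the x axis of tray, either way round below 0.3 rad and x of flange in the frame of pack_d above 0 m and value of joint trigger below 0.05 rad); the robot touches nothing.
It fails at once if the tape is pushed more than 40 mm (distance of tape from where it was at the start of the episode above 0.04 m).
It fails at once if the funnel is pushed more than 40 mm (distance of funnel from where it was at the start of the episode above 0.04 m).
It fails at once if the screwdriver is pushed more than 40 mm (distance of screwdriver from where it was at the start of the episode above 0.04 m).
Of pack_a, pack_b, pack_c, pack_d only 2 to 3 are there at a start; the rules pass over those that are not, and their reading is None.
At some moment in a run one of pack_a, pack_b, pack_c, pack_d may be knocked a few centimetres aside while the robot is not near it.
Once in a run the grip may slacken for a moment while it holds something.
It also fails if it takes over 210 s, if anything falls off the work surface, if the arm or the gripper's body presses on something with over 40 N, if the wrist force passes 120 N, or if a joint passes its speed limit or range.

## Working session

There is one attempt and no reset: what is moved stays moved. The work goes in short steps, Python scripts to look and compute and a tool call to move; the robot and the scene stay as the last step left them, time stands still between calls to the robot, and variables do not carry over. Pictures are saved under pics/ and viewed, at most 16 in all, crops included, and the job is handed in when it is done.

Besides the shell and the picture viewer there is one more tool, called after "Call:" in YAML: its name, and indented under it one key for each argument. play_rows: Moves the arm, as the interface text tells. Its arguments: {"type":"object","properties":{"commands":{"type":"array","items":{"type":"object","properties":{"dx":{"type":"number"},"dy":{"type":"number"},"dz":{"type":"number"},"wx":{"type":"number"},"wy":{"type":"number"},"wz":{"type":"number"}}}},"fingers":{"type":"number"}},"required":["commands"]}

```bash
mkdir -p pics
cat > h.py <<'E'
import numpy as np, cv2
from station import ctrl, imaging, order
def snap(n,f):
    s=imaging.snapshot(n); cv2.imwrite('pics/'+f+'.png',s['color'][:,:,::-1]); np.save('pics/'+f+'.npy',s,allow_pickle=True); return s
def load(f): return np.load('pics/'+f+'.npy',allow_pickle=True).item()
def ray(s,u,v):
    f=s['color'].shape[0]/2/np.tan(np.radians(s['vfov'])/2)
    d=np.array([(u-s['cx'])/f,(v-s['cy'])/f,1.]); return np.array(s['eye']),np.array(s['orientation'])@d
def onz(s,u,v,z):
    e,d=ray(s,u,v); return e+d*(z-e[2])/d[2]
def proj(s,p):
    f=s['color'].shape[0]/2/np.tan(np.radians(s['vfov'])/2)
    c=np.array(s['orientation']).T@(np.array(p)-np.array(s['eye'])); return s['cx']+f*c[0]/c[2], s['cy']+f*c[1]/c[2]
E
python3 - <<'E'
from h import *
for n in('top','side','wrist'):
    s=snap(n,n+'0'); print(n,s['vfov'],s['cx'],s['cy'],s['eye'],np.round(s['orientation'],3).tolist())
st=ctrl.state(); print({k:np.round(v,3).tolist() for k,v in st.items()}, ctrl.finger_overhang)
E
```

```text
top 56.92924957624227 280.0752981751079 210.649580838049 [0.47501443 0.05190362 0.89856288] [[-0.017, -0.985, 0.173], [-0.999, 0.01, -0.043], [0.041, -0.173, -0.984]]
side 47.1724299521466 271.8207498293159 205.3028781935623 [0.60512982 0.85286836 0.8823938 ] [[-1.0, -0.014, 0.017], [-0.022, 0.706, -0.708], [-0.002, -0.708, -0.706]]
wrist 69.0124312611844 279.51688873917095 209.10907977665335 [ 0.2385952  -0.5023018   0.37266601] [[0.309, -0.913, -0.267], [-0.951, -0.297, -0.086], [-0.001, 0.281, -0.96]]
{'clock': 0.15, 'joint_positions': [-1.256, 0.087, 0.175, 1.66, 0.0, 1.571], 'joint_vel': [-0.001, -0.002, 0.001, 0.001, 0.0, 0.002], 'effort': [0.0, -52.076, 46.504, 0.014, -0.0, -0.0], 'eef_pos': [0.17, -0.523, 0.303], 'eef_rot': [[0.951, 0.31, -0.0], [0.31, -0.951, 0.001], [0.0, -0.001, -1.0]], 'ft_force': [0.327, -0.473, -0.711], 'ft_torque': [0.011, 0.015, -0.007], 'grasp_force': 0.0, 'opening': 0.085} 0.0726
```

View pics/top0.png

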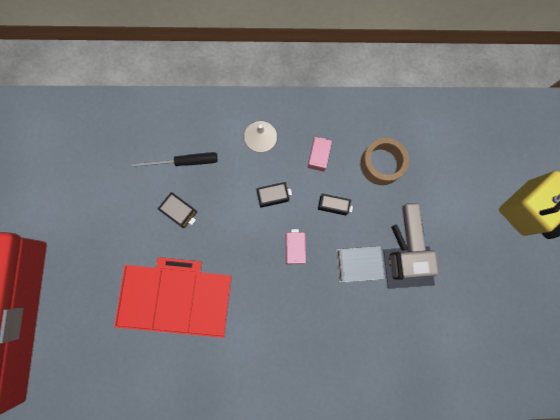

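View pics/side0.png

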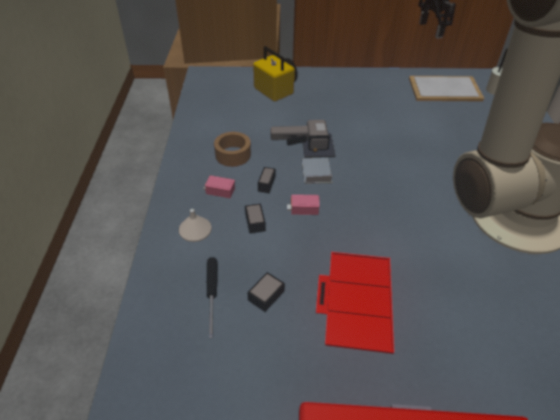

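The top view shows three black packs at about (178,210), (273,195) and (335,204). The station plate is at (361,264), the tester at (413,262) and the tray at (174,300). Pink decoys are at (296,247) and (320,153). Next I'll zoom in and measure.

Run:
```python
from h import *
s=load('top0'); im=s['color']
c=cv2.resize(im[120:340,110:445],None,fx=2.38,fy=2.38,interpolation=cv2.INTER_CUBIC); cv2.imwrite('pics/c1.png',c[:,:,::-1])
hsv=cv2.cvtColor(im,cv2.COLOR_RGB2HSV)
def rect(mask,z,name,box):
    m=np.zeros_like(mask); x0,y0,x1,y1=box; m[y0:y1,x0:x1]=mask[y0:y1,x0:x1]
    cs,_=cv2.findContours(m,cv2.RETR_EXTERNAL,cv2.CHAIN_APPROX_NONE)
    c=max(cs,key=cv2.contourArea)[:,0,:]
    P=np.array([onz(s,u,v,z)[:2] for u,v in c],np.float32)*1000
    (cc,wh,a)=cv2.minAreaRect(P); print(name,np.round(cc,1),np.round(wh,1),round(a,1),'px',np.round(c.mean(0)))
red=((hsv[...,0]<8)|(hsv[...,0]>172))&(hsv[...,1]>200)
rect(red.astype(np.uint8),.008,'tray',(105,250,240,345))
V=hsv[...,2]
for nm,b in(('p1',(150,185,205,235)),('p2',(250,175,298,215)),('p3',(312,187,360,222))):
    r=im[b[1]:b[3],b[0]:b[2]].astype(int)
    blk=((V<60)).astype(np.uint8)
    lab=((im[...,0].astype(int)>im[...,2].astype(int)+3)&(V>60)).astype(np.uint8)
    wht=((V>170)).astype(np.uint8)
    rect(((blk|lab)>0).astype(np.uint8),.032,nm+' body',b); rect(lab,.032,nm+' lab',b)
    rect(wht,.006,nm+' tab',b)
```

```text
Traceback (most recent call last):
ValueError: max() iterable argument is empty
```

View pics/c1.png

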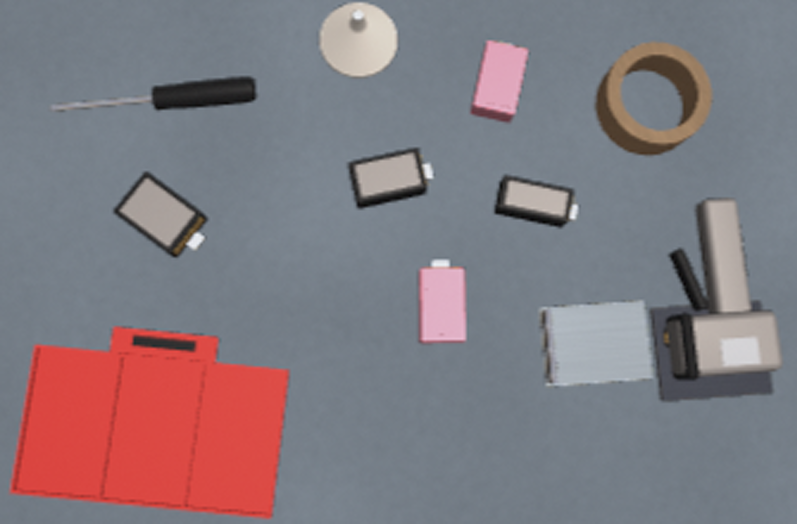

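The crop shows all three packs clearly. p1 at crop (160,214), p2 at (388,177) and p3 at (536,200) each have their tab on the right end. The flange is at (164,343), and the plate runs from (545,308) to (655,380).

```bash
cat > m.py <<'E'
from h import *
def rect(s,mask,z,name,box,q=True):
    m=np.zeros_like(mask,np.uint8); x0,y0,x1,y1=box; m[y0:y1,x0:x1]=mask[y0:y1,x0:x1]
    cs,_=cv2.findContours(m,cv2.RETR_EXTERNAL,cv2.CHAIN_APPROX_NONE)
    if not cs: print(name,'none'); return
    c=max(cs,key=cv2.contourArea)[:,0,:]
    P=np.array([onz(s,u,v,z)[:2] for u,v in c],np.float32)*1000
    (cc,wh,a)=cv2.minAreaRect(P)
    if wh[0]<wh[1]: wh=wh[::-1]; a+=90
    if q: print(name,'c',np.round(cc,1),'wh',np.round(wh,1),'long axis deg',round(a,1),'px',np.round(c.mean(0)))
    return cc,wh,a
def masks(im):
    hsv=cv2.cvtColor(im,cv2.COLOR_RGB2HSV); i=im.astype(int)
    return dict(red=(i[...,0]>1.8*i[...,1])&(i[...,0]>100)&(i[...,2]<.6*i[...,0]), blk=hsv[...,2]<60,
      lab=(i[...,0]>i[...,2]+2)&(i[...,0]>75)&(i[...,0]<200)&(hsv[...,1]<60), wht=hsv[...,2]>190)
E
python3 - <<'E'
from m import *
s=load('top0'); M=masks(s['color'])
rect(s,M['red'],.008,'tray',(105,270,240,345))
rect(s,M['red'],.008,'tray+fl',(105,250,240,345))
rect(s,M['blk'],.005,'slot',(155,255,205,272))
for nm,b in(('p1',(150,185,205,235)),('p2',(250,175,298,215)),('p3',(312,187,360,222))):
    rect(s,M['lab'],.032,nm+' lab',b); rect(s,M['wht'],.007,nm+' tab',b); rect(s,M['blk']|M['lab'],.032,nm+' body',b)
i=s['color'].astype(int); 
print(i[265,360],i[262,325],i[280,345])
g=(i.sum(2)>380)
rect(s,g,.004,'plate',(330,238,384,290))
for nm,u,v,z in(('grip far L',404,205,.06),('grip far R',419,204,.06),('gripnear L',409,250,.06),('gripnear R',424,250,.06),('trig tip',393,226,.055),('trig base',405,249,.055),('head TL',390,252,.07),('head TR',436,252,.07),('head BR',437,275,.07),('plate BL',341,280,.004),('plate BR',383.5,279,.004),('plate TR',381,247,.004),('plate TL',338,249,.004),('slotL',165,263,.006),('slotR',192,266,.006),('trayTL',124,265,.008),('trayTR',231,276,.008),('trayBR',225,336,.008),('trayBL',115,327,.008),('funnel',260,137,0),('tape',386,162,.048)): print(nm,np.round(onz(s,u,v,z)*1000))
E
```

```text
tray c [433.4 253.6] wh [240.2 139.9] long axis deg 83.4 px [174. 302.]
tray+fl c [443.3 252.4] wh [240.2 159.9] long axis deg 83.4 px [174. 298.]
slot c [511.4 246.3] wh [54.8  6.2] long axis deg 83.4 px [178. 264.]
p1 lab c [633.9 249.1] wh [60.6 41.9] long axis deg 52.8 px [176. 209.]
p1 tab c [610.4 216.7] wh [14.5  8.3] long axis deg 136.0 px [192. 221.]
p1 body c [631.3 246. ] wh [74.  47.4] long axis deg 52.5 px [178. 210.]
p2 lab c [667.9  30.8] wh [60.9 34.7] long axis deg 102.3 px [273. 193.]
p2 tab c [677.3 -10.4] wh [13.3  5.8] long axis deg 12.6 px [290. 192.]
p2 body c [665.1  28.8] wh [71.1 44.2] long axis deg 101.8 px [273. 194.]
p3 lab c [ 642.9 -114.7] wh [66.3 27.7] long axis deg 77.4 px [336. 203.]
p3 tab c [ 642.5 -129. ] wh [28.5 16.8] long axis deg 89.5 px [340. 205.]
p3 body c [ 639.8 -110.8] wh [72.6 36.5] long axis deg 77.4 px [335. 205.]
[170 178 185] [116 126 135] [171 178 186]
plate c [ 507.1 -163. ] wh [125.4 117.2] long axis deg 89.0 px [352. 263.]
grip far L [ 632. -262.   60.]
grip far R [ 634. -296.   60.]
gripnear L [ 532. -266.   60.]
gripnear R [ 531. -299.   60.]
trig tip [ 586. -236.   55.]
trig base [ 535. -259.   55.]
head TL [ 528. -220.   70.]
head TR [ 526. -321.   70.]
head BR [ 477. -319.   70.]
plate BL [ 469. -124.    4.]
plate BR [ 470. -223.    4.]
plate TR [ 544. -221.    4.]
plate TL [ 540. -120.    4.]
slotL [514. 275.   6.]
slotR [506. 215.   6.]
trayTL [511. 366.   8.]
trayTR [483. 126.   8.]
trayBR [353. 139.   8.]
trayBL [377. 378.   8.]
funnel [815.  58.   0.]
tape [ 736. -232.   48.]
```

Labels are pack width minus 8 mm, so p1 is pack_a (50), p2 is pack_b (42) and p3 is pack_c (34). I'm moving now, going past the station first for a close look.

Call:
play_rows:
  commands:
    - {"dx": 34, "dy": 32, "wz": 0.06}
    - {"dx": 34, "dy": 32, "wz": 0.06}
    - {"dx": 34, "dy": 32, "wz": 0.06}
    - {"dx": 34, "dy": 32, "wz": 0.06}
    - {"dx": 34, "dy": 32, "wz": 0.06}
    - {"dx": 34, "dy": 32, "wz": 0.06}
    - {"dx": 34, "dy": 32, "wz": 0.06}
    - {"dx": 34, "dy": 32, "wz": 0.06}
    - {"dx": 34, "dy": 32, "wz": 0.06}
    - {"dx": 34, "dy": 32, "wz": 0.06}

```text
validation failed for argument at $.co...
```

Call:
play_rows:
  commands:
    - {}
    - {}
    - {}

```text
validation failed for argument at $.co...
```

Run:
```python
from h import *
s=snap('wrist','w1'); st=ctrl.state(); print(np.round(st['eef_pos'],4),np.round(st['eef_rot'],3).tolist(),np.round(st['joint_positions'],2))
c=s['color'].copy()
cv2.imwrite('pics/w1b.png',cv2.resize(c,None,fx=1.4,fy=1.4)[:,:,::-1])
```

```text
[ 0.1703 -0.5229  0.3034] [[0.951, 0.31, -0.0], [0.31, -0.951, 0.001], [0.0, -0.001, -1.0]] [-1.26  0.09  0.18  1.66  0.    1.57]
```

View pics/w1b.png

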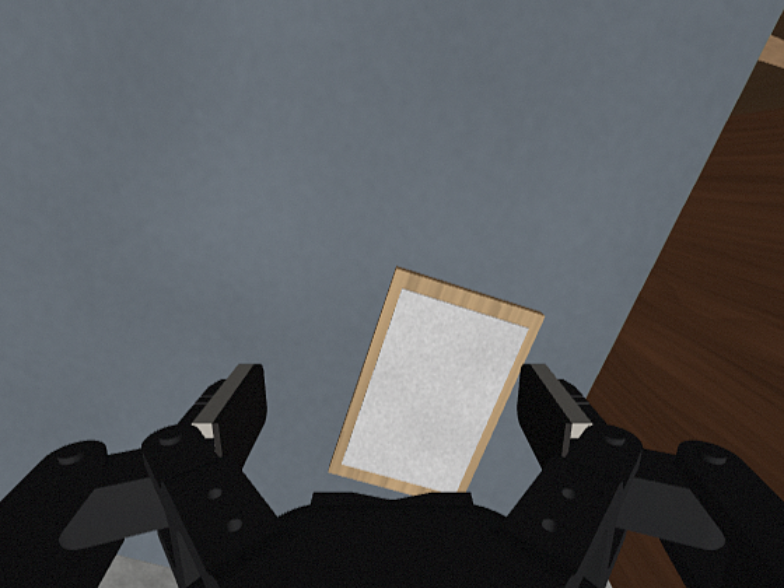

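The moves were rejected, so every row needs all six numbers. The picture, taken at the start pose, shows only a clipboard between the fingers.

Call:
play_rows:
  commands:
    - {"dx": 34, "dy": 32, "dz": 0, "wx": 0, "wy": 0, "wz": 0.06}
    - {"dx": 34, "dy": 32, "dz": 0, "wx": 0, "wy": 0, "wz": 0.06}
    - {"dx": 34, "dy": 32, "dz": 0, "wx": 0, "wy": 0, "wz": 0.06}
    - {"dx": 34, "dy": 32, "dz": 0, "wx": 0, "wy": 0, "wz": 0.06}
    - {"dx": 34, "dy": 32, "dz": 0, "wx": 0, "wy": 0, "wz": 0.06}
    - {"dx": 34, "dy": 32, "dz": 0, "wx": 0, "wy": 0, "wz": 0.06}
    - {"dx": 34, "dy": 32, "dz": 0, "wx": 0, "wy": 0, "wz": 0.06}
    - {"dx": 34, "dy": 32, "dz": 0, "wx": 0, "wy": 0, "wz": 0.06}
    - {"dx": 0, "dy": 0, "dz": 0, "wx": 0, "wy": 0, "wz": 0.06}
    - {"dx": 0, "dy": 0, "dz": 0, "wx": 0, "wy": 0, "wz": 0}

```text
clock: 1.2
eef_pos: [0.443, -0.2659, 0.3035]
eef_rot: [[0.654, 0.757, -0.001], [0.757, -0.654, 0.0], [-0.0, -0.001, -1.0]]
ft_force: [-0.1, -0.5, 0.3]
opening: 0.0854
grasp_force: 0.0
```

Run:
```python
from h import *
s=snap('wrist','w1'); st=ctrl.state(); print(np.round(st['eef_pos'],4),np.round(st['eef_rot'],3).tolist(),np.round(st['joint_positions'],2))
c=s['color'].copy()
cv2.imwrite('pics/w1c.png',cv2.resize(c,None,fx=1.4,fy=1.4)[:,:,::-1])
```

```text
[ 0.4425 -0.2666  0.3036] [[0.656, 0.754, -0.001], [0.754, -0.656, 0.0], [-0.0, -0.001, -1.0]] [-0.54  0.01  0.09  1.66 -0.    1.74]
```

View pics/w1c.png

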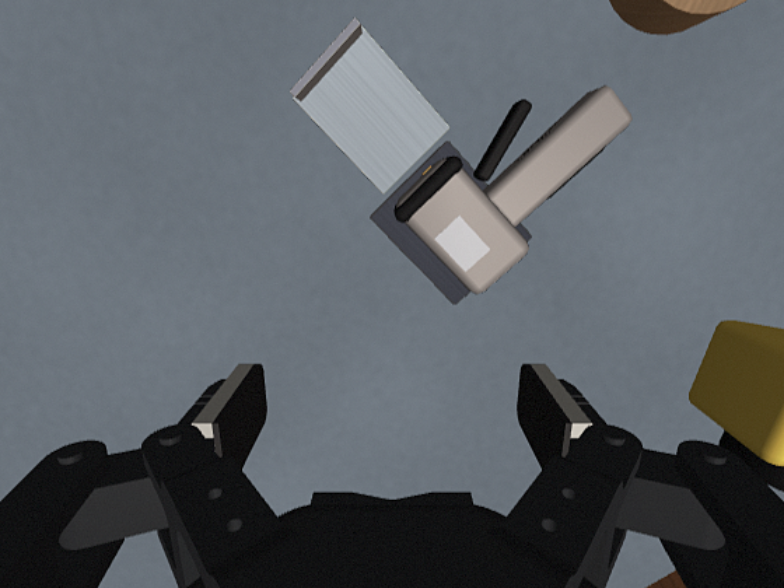

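The station is clear: plate corners at (450,128) and (384,193), wall along (290,93)-(357,18), trigger from (527,102) to (483,178), and the grip end near (606,86)-(630,118). Now I'll fit the station frame.

Run:
```python
from h import *
s=load('w1')
pts=[('plate R+',450,128,.004),('plate R-',384,193,.004),('wall top +',357,18,.026),('wall top -',290,93,.026),('wallfront base+',365,28,.004),('wf base-',301,100,.004),('gripend L',600,87,.06),('gripend R',630,120,.06),('grip near L',489,190,.06),('grip near R',518,224,.06),('head BL',470,292,.07),('head BR',526,245,.07),('muzz',427,170,.026),('trig tip',527,102,.056)]
P={}
for n,u,v,z in pts:
    P[n]=onz(s,u/1.4,v/1.4,z)*1000; print(n,np.round(P[n],1))
loc={'plate R+':(52,38),'plate R-':(52,-38),'wf base-':(-43.5,-38),'wall top -':(-46.5,-38),'wall top +':(-46.5,38),'grip near L':(102,20)}
A=[];B=[]
for k in loc:
    x,y=loc[k]; A+= [[1,0,x,-y],[0,1,y,x]]; B+=list(P[k][:2])
q,*_=np.linalg.lstsq(np.array(A,float),np.array(B),rcond=None)
print('O',q[:2],'ang',np.degrees(np.arctan2(q[3],q[2])),'scale',np.hypot(q[2],q[3]))
print(np.round((np.array(A)@q-B).reshape(-1,2),1).tolist())
a=np.arctan2(q[3],q[2]);R=np.array([[np.cos(a),-np.sin(a)],[np.sin(a),np.cos(a)]])
for k in P: print(k,np.round(R.T@(P[k][:2]-q[:2]),1))
```

```text
plate R+ [ 545.9 -221.     4. ]
plate R- [ 471.9 -224.7    4. ]
wall top + [ 538.3 -120.    26. ]
wall top - [ 467.8 -123.7   26. ]
wallfront base+ [ 541.5 -123.     4. ]
wf base- [ 469.4 -127.3    4. ]
gripend L [ 629.3 -265.3   60. ]
gripend R [ 633.5 -296.1   60. ]
grip near L [ 532.7 -270.3   60. ]
grip near R [ 534.  -303.4   60. ]
head BL [ 476.4 -317.8   70. ]
head BR [ 528.1 -316.4   70. ]
muzz [ 509.9 -232.8   26. ]
trig tip [ 588.2 -241.3   56. ]
O [ 506.74243756 -169.4932958 ] ang -87.09382362250642 scale 0.9973073676501119
[[1.3, 1.6], [-0.4, 1.5], [-2.7, -0.7], [-1.3, -1.4], [3.9, -1.3], [-0.8, 0.3]]
plate R+ [53.4 36.5]
plate R- [ 53.4 -37.6]
wall top + [-47.8  34.1]
wall top - [-47.7 -36.6]
wallfront base+ [-44.7  37.1]
wf base- [-44.  -35.1]
gripend L [101.9 117.5]
gripend R [132.8 120.1]
grip near L [102.   20.8]
grip near R [135.1  20.5]
head BL [146.6 -37.9]
head BR [147.8  13.9]
muzz [63.4 -0.1]
trig tip [75.9 77.7]
```

Call:
play_rows:
  commands:
    - {"dx": 19, "dy": 48, "dz": 0, "wx": 0, "wy": 0, "wz": 0}
    - {"dx": 19, "dy": 48, "dz": 0, "wx": 0, "wy": 0, "wz": 0}
    - {"dx": 19, "dy": 48, "dz": 0, "wx": 0, "wy": 0, "wz": 0}
    - {"dx": 19, "dy": 48, "dz": 0, "wx": 0, "wy": 0, "wz": 0}
    - {"dx": 19, "dy": 48, "dz": 0, "wx": 0, "wy": 0, "wz": 0}
    - {"dx": 19, "dy": 48, "dz": 0, "wx": 0, "wy": 0, "wz": 0}
    - {"dx": 19, "dy": 48, "dz": 0, "wx": 0, "wy": 0, "wz": 0}
    - {"dx": 19, "dy": 48, "dz": 0, "wx": 0, "wy": 0, "wz": 0}
    - {"dx": 19, "dy": 48, "dz": 0, "wx": 0, "wy": 0, "wz": 0}
    - {"dx": 19, "dy": 48, "dz": 0, "wx": 0, "wy": 0, "wz": 0.06}

```text
clock: 2.25
eef_pos: [0.627, 0.1984, 0.3041]
eef_rot: [[0.613, 0.79, 0.0], [0.79, -0.613, -0.0], [0.0, 0.0, -1.0]]
ft_force: [1.4, -0.7, 1.1]
opening: 0.0852
grasp_force: 0.0
```

Call:
play_rows:
  commands:
    - {"dx": 0, "dy": 30, "dz": -40, "wx": 0, "wy": 0, "wz": 0}
    - {"dx": 0, "dy": 0, "dz": -40, "wx": 0, "wy": 0, "wz": 0}
    - {"dx": 0, "dy": 0, "dz": -40, "wx": 0, "wy": 0, "wz": 0}
    - {"dx": 0, "dy": 0, "dz": 0, "wx": 0, "wy": 0, "wz": 0}
    - {"dx": 0, "dy": 0, "dz": 0, "wx": 0, "wy": 0, "wz": 0}
    - {"dx": 0, "dy": 0, "dz": 0, "wx": 0, "wy": 0, "wz": 0}

```text
clock: 2.85
eef_pos: [0.6274, 0.2274, 0.1872]
eef_rot: [[0.611, 0.791, 0.004], [0.791, -0.611, 0.001], [0.003, 0.002, -1.0]]
ft_force: [-0.4, 0.4, -0.5]
opening: 0.0855
grasp_force: 0.0
```

```bash
cat > look.py <<'E'
import sys
from m import *
f=sys.argv[1]; s=snap('wrist',f); st=ctrl.state(); R=st['eef_rot']; 
print('tcp',np.round(np.array(st['eef_pos'])*1000,1),'psi',round(np.degrees(np.arctan2(R[1][0],R[0][0])),1),'j',np.round(st['joint_positions'],2))
M=masks(s['color']); z=float(sys.argv[2]); b=(150,0,410,420)
k=M['lab']; rect(s,k,z,'lab',b); rect(s,M['wht'],z-.024,'tab',(150,0,410,420))
E
python3 look.py w2 .032
```

```text
tcp [627.5 227.6 187.3] psi 52.3 j [0.35 0.35 0.27 1.48 0.   2.58]
lab c [634.2 248.3] wh [58.7 40.2] long axis deg 52.8 px [268. 187.]
tab c [489.  183.4] wh [93.9 38.8] long axis deg 60.5 px [194. 327.]
```

View pics/w2.png

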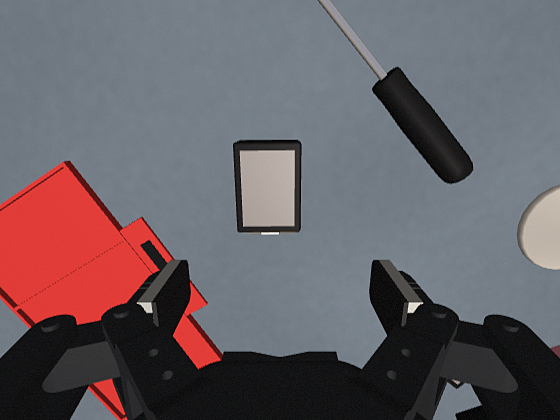

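The pack is centred at (268,187), square to the fingers, with clear space on both sides. Its pose agrees with the top view. I'll descend and grip.

Call:
play_rows:
  commands:
    - {"dx": 7, "dy": 21, "dz": -20, "wx": 0, "wy": 0, "wz": 0.01}
    - {"dx": 0, "dy": 0, "dz": -30, "wx": 0, "wy": 0, "wz": 0}
    - {"dx": 0, "dy": 0, "dz": -30, "wx": 0, "wy": 0, "wz": 0}
    - {"dx": 0, "dy": 0, "dz": -20, "wx": 0, "wy": 0, "wz": 0}
    - {"dx": 0, "dy": 0, "dz": -11, "wx": 0, "wy": 0, "wz": 0}
    - {"dx": 0, "dy": 0, "dz": 0, "wx": 0, "wy": 0, "wz": 0}
    - {"dx": 0, "dy": 0, "dz": 0, "wx": 0, "wy": 0, "wz": 0}

```text
clock: 3.6
eef_pos: [0.6341, 0.2491, 0.0749]
eef_rot: [[0.602, 0.798, 0.002], [0.798, -0.602, 0.001], [0.002, 0.001, -1.0]]
ft_force: [-1.2, -0.4, 0.8]
opening: 0.0852
grasp_force: 0.0
```

Call:
play_rows:
  commands:
    - {"dx": 0, "dy": 0, "dz": 0, "wx": 0, "wy": 0, "wz": 0}
    - {"dx": 0, "dy": 0, "dz": 0, "wx": 0, "wy": 0, "wz": 0}
    - {"dx": 0, "dy": 0, "dz": 0, "wx": 0, "wy": 0, "wz": 0}
    - {"dx": 0, "dy": 0, "dz": 0, "wx": 0, "wy": 0, "wz": 0}
    - {"dx": 0, "dy": 0, "dz": 0, "wx": 0, "wy": 0, "wz": 0}
    - {"dx": 0, "dy": 0, "dz": 0, "wx": 0, "wy": 0, "wz": 0}
    - {"dx": 0, "dy": 0, "dz": 0, "wx": 0, "wy": 0, "wz": 0}
    - {"dx": 0, "dy": 0, "dz": 0, "wx": 0, "wy": 0, "wz": 0}
  fingers: 0.3

```text
clock: 4.4
eef_pos: [0.6338, 0.2492, 0.0743]
eef_rot: [[0.602, 0.799, 0.002], [0.799, -0.602, 0.001], [0.002, 0.001, -1.0]]
ft_force: [-0.0, -0.6, 5.9]
opening: 0.0492
grasp_force: 63.6
```

Call:
play_rows:
  commands:
    - {"dx": 0, "dy": 0, "dz": 20, "wx": 0, "wy": 0, "wz": 0}
    - {"dx": 0, "dy": 0, "dz": 40, "wx": 0, "wy": 0, "wz": 0}
    - {"dx": 0, "dy": 0, "dz": 30, "wx": 0, "wy": 0, "wz": 0}

```text
clock: 4.7
eef_pos: [0.6332, 0.2489, 0.1646]
eef_rot: [[0.602, 0.799, 0.0], [0.799, -0.602, 0.0], [0.0, 0.0, -1.0]]
ft_force: [1.7, 0.3, -1.0]
opening: 0.0493
grasp_force: 62.7
```

Call:
play_rows:
  commands:
    - {"dx": -12.5, "dy": -41, "dz": 0, "wx": 0, "wy": 0, "wz": 0.07}
    - {"dx": -13, "dy": -41, "dz": 0, "wx": 0, "wy": 0, "wz": 0.07}
    - {"dx": -13, "dy": -41, "dz": 0, "wx": 0, "wy": 0, "wz": 0.07}
    - {"dx": -13, "dy": -41, "dz": 0, "wx": 0, "wy": 0, "wz": 0.07}
    - {"dx": -13, "dy": -41, "dz": 0, "wx": 0, "wy": 0, "wz": 0.07}
    - {"dx": -13, "dy": -41, "dz": 0, "wx": 0, "wy": 0, "wz": 0.07}
    - {"dx": -13, "dy": -41, "dz": 0, "wx": 0, "wy": 0, "wz": 0.07}
    - {"dx": -13, "dy": -41, "dz": 0, "wx": 0, "wy": 0, "wz": 0.07}
    - {"dx": -12, "dy": -41, "dz": 0, "wx": 0, "wy": 0, "wz": 0.07}
    - {"dx": -12, "dy": -41, "dz": 0, "wx": 0, "wy": 0, "wz": 0.065}

```text
clock: 5.7
eef_pos: [0.505, -0.1626, 0.1631]
eef_rot: [[-0.052, 0.999, 0.0], [0.999, 0.052, -0.0], [-0.0, 0.0, -1.0]]
ft_force: [1.0, -0.2, -0.6]
opening: 0.0489
grasp_force: 62.8
```

Call:
play_rows:
  commands:
    - {"dx": 0, "dy": 0, "dz": 0, "wx": 0, "wy": 0, "wz": 0}
    - {"dx": 0, "dy": 0, "dz": 0, "wx": 0, "wy": 0, "wz": 0}
    - {"dx": 0, "dy": 0, "dz": 0, "wx": 0, "wy": 0, "wz": 0}

```text
clock: 6.0
eef_pos: [0.506, -0.1605, 0.1629]
eef_rot: [[-0.049, 0.999, -0.0], [0.999, 0.049, 0.0], [0.0, -0.0, -1.0]]
ft_force: [-0.8, 0.5, -2.3]
opening: 0.049
grasp_force: 62.7
```

```bash
python3 look.py w3 .117; python3 -c "
from m import *
s=snap('top','t3')
M=masks(s['color']); rect(s,M['lab'],.117,'lab',(330,200,385,300))
c=cv2.resize(s['color'][120:340,110:445],None,fx=2.38,fy=2.38,interpolation=cv2.INTER_CUBIC); cv2.imwrite('pics/t3c.png',c[:,:,::-1])"
```

```text
tcp [ 506.1 -160.2  162.9] psi 92.8 j [-0.31  0.03 -0.15  1.39  0.    1.21]
lab c [ 506.6 -163.6] wh [60.3 41.5] long axis deg 92.7 px [285. 272.]
tab c [530.5 -50.5] wh [47.  13.5] long axis deg 2.8 px [354.  17.]
lab c [ 527.5 -183.4] wh [105.5  18.6] long axis deg 176.6 px [380. 250.]
```

View pics/w3.png

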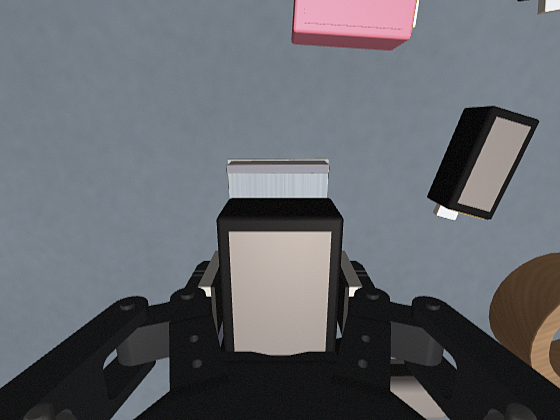

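The pack is held square and the backstop is visible behind it at (278,165). I'll lower it with a small bias away from the backstop.

Call:
play_rows:
  commands:
    - {"dx": 0, "dy": -5, "dz": -20, "wx": 0, "wy": 0, "wz": 0}
    - {"dx": 0, "dy": 0, "dz": -20, "wx": 0, "wy": 0, "wz": 0}
    - {"dx": 0, "dy": 0, "dz": -20, "wx": 0, "wy": 0, "wz": 0}
    - {"dx": 0, "dy": 0, "dz": -12, "wx": 0, "wy": 0, "wz": 0}
    - {"dx": 0, "dy": 0, "dz": -6, "wx": 0, "wy": 0, "wz": 0}
    - {"dx": 0, "dy": 0, "dz": -4, "wx": 0, "wy": 0, "wz": 0}
    - {"dx": 0, "dy": 0, "dz": 0, "wx": 0, "wy": 0, "wz": 0}
    - {"dx": 0, "dy": 0, "dz": 0, "wx": 0, "wy": 0, "wz": 0}

```text
clock: 6.9
eef_pos: [0.5062, -0.1661, 0.0816]
eef_rot: [[-0.049, 0.999, 0.001], [0.999, 0.049, -0.0], [-0.0, 0.001, -1.0]]
ft_force: [0.4, -0.0, -2.0]
opening: 0.0491
grasp_force: 62.8
```

```bash
python3 look.py w4 .038
```

```text
tcp [ 506.2 -166.2   81.7] psi 92.8 j [-0.32  0.08 -0.27  1.23  0.    1.2 ]
lab c [ 506.8 -167.9] wh [59.2 40.7] long axis deg 92.7 px [283. 287.]
tab c [ 516.  -151.4] wh [47.5 22.2] long axis deg 150.0 px [300. 246.]
```

View pics/w4.png

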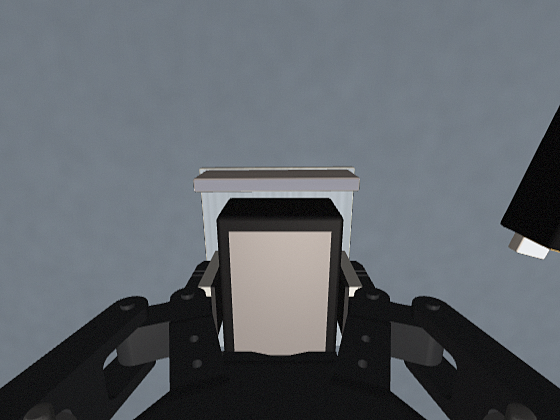

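The pack is in front of the wall (wall top at row 183, pack edge at row 200), well centred and about 3 mm up. I'll lower it and release.

Call:
play_rows:
  commands:
    - {"dx": 0, "dy": 2, "dz": -2, "wx": 0, "wy": 0, "wz": 0}
    - {"dx": 0, "dy": 0, "dz": -1.5, "wx": 0, "wy": 0, "wz": 0}
    - {"dx": 0, "dy": 0, "dz": 0, "wx": 0, "wy": 0, "wz": 0}
    - {"dx": 0, "dy": 0, "dz": 0, "wx": 0, "wy": 0, "wz": 0}

```text
clock: 7.35
eef_pos: [0.506, -0.164, 0.0782]
eef_rot: [[-0.049, 0.999, 0.001], [0.999, 0.049, 0.0], [-0.0, 0.001, -1.0]]
ft_force: [-1.8, 1.5, 5.1]
opening: 0.0492
grasp_force: 63.5
```

Call:
play_rows:
  commands:
    - {"dx": 0, "dy": 0, "dz": 0, "wx": 0, "wy": 0, "wz": 0}
    - {"dx": 0, "dy": 0, "dz": 0, "wx": 0, "wy": 0, "wz": 0}
    - {"dx": 0, "dy": 0, "dz": 0, "wx": 0, "wy": 0, "wz": 0}
    - {"dx": 0, "dy": 0, "dz": 0, "wx": 0, "wy": 0, "wz": 0}
    - {"dx": 0, "dy": 0, "dz": 0, "wx": 0, "wy": 0, "wz": 0}
    - {"dx": 0, "dy": 0, "dz": 20, "wx": 0, "wy": 0, "wz": 0}
    - {"dx": 0, "dy": 0, "dz": 30, "wx": 0, "wy": 0, "wz": 0}
    - {"dx": 0, "dy": 0, "dz": 40, "wx": 0, "wy": 0, "wz": 0}
  fingers: 1.0

```text
clock: 8.15
eef_pos: [0.505, -0.1638, 0.1668]
eef_rot: [[-0.049, 0.999, -0.003], [0.999, 0.049, 0.001], [0.001, -0.003, -1.0]]
ft_force: [-0.1, -0.6, 1.0]
opening: 0.0854
grasp_force: 0.0
```

```bash
python3 look.py w5 .036
```

```text
tcp [ 507.1 -164.5  174.9] psi 92.8 j [-0.31  0.03 -0.13  1.4  -0.    1.21]
lab c [ 507.1 -165.8] wh [56.2 39.7] long axis deg 91.7 px [279. 235.]
tab c [ 507.  -172.9] wh [63.3 44.2] long axis deg 92.8 px [282. 224.]
```

Call:
play_rows:
  commands:
    - {"dx": 6.5, "dy": -11, "dz": 0, "wx": 0, "wy": 0, "wz": -0.143}
    - {"dx": 6.5, "dy": -11, "dz": 0, "wx": 0, "wy": 0, "wz": -0.143}
    - {"dx": 6.5, "dy": -11, "dz": 0, "wx": 0, "wy": 0, "wz": -0.143}
    - {"dx": 6.5, "dy": -11, "dz": 0, "wx": 0, "wy": 0, "wz": -0.143}
    - {"dx": 6.5, "dy": -11, "dz": 0, "wx": 0, "wy": 0, "wz": -0.143}
    - {"dx": 6.5, "dy": -11, "dz": 0, "wx": 0, "wy": 0, "wz": -0.143}
    - {"dx": 6.5, "dy": -11, "dz": 0, "wx": 0, "wy": 0, "wz": -0.143}
    - {"dx": 6.5, "dy": -11, "dz": 0, "wx": 0, "wy": 0, "wz": -0.143}
    - {"dx": 6.5, "dy": -10, "dz": 0, "wx": 0, "wy": 0, "wz": -0.143}
    - {"dx": 7.5, "dy": -11, "dz": 0, "wx": 0, "wy": 0, "wz": -0.143}

```text
clock: 9.2
eef_pos: [0.5721, -0.2735, 0.1672]
eef_rot: [[0.983, 0.183, -0.0], [0.183, -0.983, 0.0], [-0.0, -0.0, -1.0]]
ft_force: [0.0, 0.2, 0.3]
opening: 0.0854
grasp_force: 0.0
```

Call:
play_rows:
  commands:
    - {"dx": 0, "dy": 0, "dz": 0, "wx": 0, "wy": 0, "wz": -0.141}
    - {"dx": 0, "dy": 0, "dz": 0, "wx": 0, "wy": 0, "wz": 0}
    - {"dx": 0, "dy": 0, "dz": 0, "wx": 0, "wy": 0, "wz": 0}
    - {"dx": 0, "dy": 0, "dz": 0, "wx": 0, "wy": 0, "wz": 0}

```text
clock: 9.6
eef_pos: [0.5717, -0.2729, 0.1674]
eef_rot: [[0.999, 0.052, 0.0], [0.052, -0.999, 0.0], [0.0, -0.0, -1.0]]
ft_force: [-0.1, 0.0, -0.0]
opening: 0.0854
grasp_force: 0.0
```

```bash
python3 look.py w6 .036; python3 -c "
from h import *
s=load('w6')
print([np.round(proj(s,p)) for p in [(.5739,-.2779,.045),(.572,-.242,.056),(.5751,-.3024,.045)]])"
```

```text
tcp [ 571.8 -272.9  167.4] psi 3.0 j [-0.45  0.28  0.13  1.42  0.    2.64]
lab c [ 547.3 -284.1] wh [179.7  92.8] long axis deg 3.0 px [295. 264.]
tab c [ 452.1 -290.8] wh [44.3 18. ] long axis deg 93.0 px [291. 345.]
[array([285., 229.]), array([228., 235.]), array([322., 229.])]
```

View pics/w6.png

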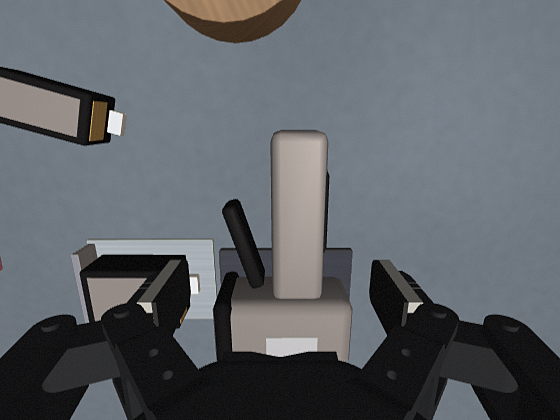

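The grip is at (298,215) and the trigger bar at (240,240), both between the finger columns, with the tape well ahead at the top. I'll descend and squeeze.

Call:
play_rows:
  commands:
    - {"dx": 2, "dy": 0, "dz": -20, "wx": 0, "wy": 0, "wz": 0}
    - {"dx": 0, "dy": 0, "dz": -20, "wx": 0, "wy": 0, "wz": 0}
    - {"dx": 0, "dy": 0, "dz": -20, "wx": 0, "wy": 0, "wz": 0}
    - {"dx": 0, "dy": 0, "dz": -12, "wx": 0, "wy": 0, "wz": 0}
    - {"dx": 0, "dy": 0, "dz": 0, "wx": 0, "wy": 0, "wz": 0}
    - {"dx": 0, "dy": 0, "dz": 0, "wx": 0, "wy": 0, "wz": 0}

```text
clock: 10.25
eef_pos: [0.574, -0.2731, 0.0961]
eef_rot: [[0.999, 0.049, 0.0], [0.049, -0.999, -0.0], [0.0, 0.0, -1.0]]
ft_force: [0.9, 0.0, -0.0]
opening: 0.0849
grasp_force: 0.0
```

Call:
play_rows:
  commands:
    - {"dx": 0, "dy": -5, "dz": 0, "wx": 0, "wy": 0, "wz": 0}
    - {"dx": 0, "dy": 0, "dz": 0, "wx": 0, "wy": 0, "wz": 0}
    - {"dx": 0, "dy": 0, "dz": 0, "wx": 0, "wy": 0, "wz": 0}
    - {"dx": 0, "dy": 0, "dz": 0, "wx": 0, "wy": 0, "wz": 0}
  fingers: 0.72

```text
clock: 10.65
eef_pos: [0.574, -0.278, 0.0959]
eef_rot: [[0.999, 0.049, 0.001], [0.049, -0.999, 0.0], [0.001, 0.0, -1.0]]
ft_force: [1.9, 3.2, 2.6]
opening: 0.0616
grasp_force: 1.6
```

Call:
play_rows:
  commands:
    - {"dx": 0, "dy": 0, "dz": 0, "wx": 0, "wy": 0, "wz": 0}
    - {"dx": 0, "dy": 0, "dz": 0, "wx": 0, "wy": 0, "wz": 0}
    - {"dx": 0, "dy": 0, "dz": 0, "wx": 0, "wy": 0, "wz": 0}
    - {"dx": 0, "dy": 0, "dz": 0, "wx": 0, "wy": 0, "wz": 0}
    - {"dx": 0, "dy": 0, "dz": 0, "wx": 0, "wy": 0, "wz": 0}
  fingers: 0.57

```text
clock: 11.15
eef_pos: [0.574, -0.2764, 0.0961]
eef_rot: [[0.999, 0.051, 0.001], [0.051, -0.999, 0.003], [0.001, -0.003, -1.0]]
ft_force: [-0.5, 10.7, 7.8]
opening: 0.0494
grasp_force: 52.0
```

Call:
play_rows:
  commands:
    - {"dx": 0, "dy": 0, "dz": 0, "wx": 0, "wy": 0, "wz": 0}
    - {"dx": 0, "dy": 0, "dz": 0, "wx": 0, "wy": 0, "wz": 0}
    - {"dx": 0, "dy": 0, "dz": 0, "wx": 0, "wy": 0, "wz": 0}
    - {"dx": 0, "dy": 0, "dz": 0, "wx": 0, "wy": 0, "wz": 0}
    - {"dx": 0, "dy": 0, "dz": 0, "wx": 0, "wy": 0, "wz": 0}

```text
clock: 11.65
eef_pos: [0.574, -0.2764, 0.0961]
eef_rot: [[0.999, 0.051, 0.001], [0.051, -0.999, 0.003], [0.001, -0.003, -1.0]]
ft_force: [-1.2, 11.0, 8.0]
opening: 0.0499
grasp_force: 52.0
```

```bash
python3 look.py w7 .036
```

```text
tcp [ 574.  -276.4   96.1] psi 2.9 j [-0.45  0.31  0.03  1.29  0.    2.64]
lab c [ 583.3 -286.7] wh [106.8  38.5] long axis deg 3.2 px [300. 249.]
tab c [ 554.1 -320.8] wh [5.1 4.5] long axis deg 3.0 px [353. 291.]
```

View pics/w7.png

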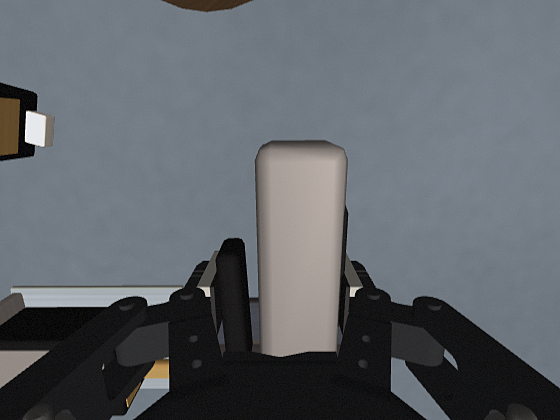

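The brass rod shows at (155,370), bearing on the pack end, and the trigger bar is pressed to the grip. I'll release, lift and return to the pack.

Call:
play_rows:
  commands:
    - {"dx": 0, "dy": 0, "dz": 0, "wx": 0, "wy": 0, "wz": 0}
    - {"dx": 0, "dy": 2, "dz": 0, "wx": 0, "wy": 0, "wz": 0}
    - {"dx": 0, "dy": 3, "dz": 0, "wx": 0, "wy": 0, "wz": 0}
    - {"dx": 0, "dy": 0, "dz": 0, "wx": 0, "wy": 0, "wz": 0}
    - {"dx": 0, "dy": 0, "dz": 0, "wx": 0, "wy": 0, "wz": 0}
    - {"dx": 0, "dy": 0, "dz": 20, "wx": 0, "wy": 0, "wz": 0}
    - {"dx": 0, "dy": 0, "dz": 30, "wx": 0, "wy": 0, "wz": 0}
    - {"dx": 0, "dy": 0, "dz": 30, "wx": 0, "wy": 0, "wz": 0}
  fingers: 1.0

```text
clock: 12.5
eef_pos: [0.5736, -0.2732, 0.176]
eef_rot: [[0.999, 0.048, -0.001], [0.048, -0.999, 0.0], [-0.001, -0.0, -1.0]]
ft_force: [1.3, 0.0, -1.0]
opening: 0.0853
grasp_force: 0.0
```

Call:
play_rows:
  commands:
    - {"dx": -6.5, "dy": 11, "dz": 0, "wx": 0, "wy": 0, "wz": 0.143}
    - {"dx": -6.5, "dy": 11, "dz": 0, "wx": 0, "wy": 0, "wz": 0.143}
    - {"dx": -6.5, "dy": 11, "dz": 0, "wx": 0, "wy": 0, "wz": 0.143}
    - {"dx": -6.5, "dy": 11, "dz": 0, "wx": 0, "wy": 0, "wz": 0.143}
    - {"dx": -6.5, "dy": 11, "dz": 0, "wx": 0, "wy": 0, "wz": 0.143}
    - {"dx": -6.5, "dy": 11, "dz": 0, "wx": 0, "wy": 0, "wz": 0.143}
    - {"dx": -6.5, "dy": 11, "dz": 0, "wx": 0, "wy": 0, "wz": 0.143}
    - {"dx": -6.5, "dy": 11, "dz": 0, "wx": 0, "wy": 0, "wz": 0.143}
    - {"dx": -7, "dy": 12, "dz": 0, "wx": 0, "wy": 0, "wz": 0.143}
    - {"dx": -8, "dy": 12, "dz": 0, "wx": 0, "wy": 0, "wz": 0.143}

```text
clock: 13.5
eef_pos: [0.5066, -0.1608, 0.1755]
eef_rot: [[0.086, 0.996, 0.0], [0.996, -0.086, -0.0], [-0.0, 0.0, -1.0]]
ft_force: [-0.4, 0.7, 0.6]
opening: 0.0856
grasp_force: 0.0
```

Call:
play_rows:
  commands:
    - {"dx": 0, "dy": 0, "dz": 0, "wx": 0, "wy": 0, "wz": 0.141}
    - {"dx": 0, "dy": 0, "dz": 0, "wx": 0, "wy": 0, "wz": 0}
    - {"dx": 0, "dy": 0, "dz": 0, "wx": 0, "wy": 0, "wz": 0}
    - {"dx": 0, "dy": 0, "dz": 0, "wx": 0, "wy": 0, "wz": 0}

```text
clock: 13.9
eef_pos: [0.5069, -0.1613, 0.1754]
eef_rot: [[-0.045, 0.999, 0.0], [0.999, 0.045, -0.0], [-0.0, 0.0, -1.0]]
ft_force: [-0.2, 0.8, -0.0]
opening: 0.085
grasp_force: 0.0
```

```bash
python3 look.py w8 .036
```

```text
tcp [ 506.9 -161.3  175.3] psi 92.6 j [-0.31  0.03 -0.13  1.41 -0.    1.22]
lab c [ 506.6 -161.4] wh [56.8 39.5] long axis deg 92.6 px [273. 230.]
tab c [548.  -25.7] wh [78.  24.3] long axis deg 2.6 px [351.  19.]
```

The pack moved 4 mm back to the wall, so the probe pressed it. Now I'll grip it and carry it to the tray.

Call:
play_rows:
  commands:
    - {"dx": 0, "dy": 0, "dz": -30, "wx": 0, "wy": 0, "wz": 0}
    - {"dx": 0, "dy": 0, "dz": -30, "wx": 0, "wy": 0, "wz": 0}
    - {"dx": 0, "dy": 0, "dz": -24, "wx": 0, "wy": 0, "wz": 0}
    - {"dx": 0, "dy": 0, "dz": -12, "wx": 0, "wy": 0, "wz": 0}
    - {"dx": 0, "dy": 0, "dz": 0, "wx": 0, "wy": 0, "wz": 0}
    - {"dx": 0, "dy": 0, "dz": 0, "wx": 0, "wy": 0, "wz": 0}

```text
clock: 14.55
eef_pos: [0.5072, -0.1613, 0.0803]
eef_rot: [[-0.048, 0.999, 0.001], [0.999, 0.048, -0.0], [-0.0, 0.001, -1.0]]
ft_force: [-0.7, -1.0, 0.4]
opening: 0.0855
grasp_force: 0.0
```

Call:
play_rows:
  commands:
    - {"dx": 0, "dy": 0, "dz": 0, "wx": 0, "wy": 0, "wz": 0}
    - {"dx": 0, "dy": 0, "dz": 0, "wx": 0, "wy": 0, "wz": 0}
    - {"dx": 0, "dy": 0, "dz": 0, "wx": 0, "wy": 0, "wz": 0}
    - {"dx": 0, "dy": 0, "dz": 0, "wx": 0, "wy": 0, "wz": 0}
    - {"dx": 0, "dy": 0, "dz": 0, "wx": 0, "wy": 0, "wz": 0}
    - {"dx": 0, "dy": 0, "dz": 0, "wx": 0, "wy": 0, "wz": 0}
    - {"dx": 0, "dy": 0, "dz": 0, "wx": 0, "wy": 0, "wz": 0}
    - {"dx": 0, "dy": 0, "dz": 20, "wx": 0, "wy": 0, "wz": 0}
    - {"dx": 0, "dy": 0, "dz": 40, "wx": 0, "wy": 0, "wz": 0}
    - {"dx": 0, "dy": 0, "dz": 30, "wx": 0, "wy": 0, "wz": 0}
  fingers: 0.3

```text
clock: 15.55
eef_pos: [0.5068, -0.1611, 0.1712]
eef_rot: [[-0.049, 0.999, 0.0], [0.999, 0.049, -0.0], [-0.0, 0.0, -1.0]]
ft_force: [0.9, 0.6, -1.0]
opening: 0.0487
grasp_force: 64.0
```

Call:
play_rows:
  commands:
    - {"dx": -6, "dy": 44, "dz": 0, "wx": 0, "wy": 0, "wz": 0.141}
    - {"dx": -6, "dy": 44, "dz": 0, "wx": 0, "wy": 0, "wz": 0.141}
    - {"dx": -6, "dy": 44, "dz": 0, "wx": 0, "wy": 0, "wz": 0.141}
    - {"dx": -6, "dy": 44, "dz": 0, "wx": 0, "wy": 0, "wz": 0.141}
    - {"dx": -6, "dy": 44, "dz": 0, "wx": 0, "wy": 0, "wz": 0.141}
    - {"dx": -6, "dy": 44, "dz": 0, "wx": 0, "wy": 0, "wz": 0.141}
    - {"dx": -6, "dy": 44, "dz": 0, "wx": 0, "wy": 0, "wz": 0.141}
    - {"dx": -6, "dy": 44, "dz": 0, "wx": 0, "wy": 0, "wz": 0.141}
    - {"dx": -6, "dy": 44, "dz": 0, "wx": 0, "wy": 0, "wz": 0.141}
    - {"dx": -6, "dy": 44, "dz": 0, "wx": 0, "wy": 0, "wz": 0.139}

```text
clock: 16.55
eef_pos: [0.4462, 0.2808, 0.1696]
eef_rot: [[-0.994, 0.108, 0.0], [0.108, 0.994, 0.0], [-0.0, 0.0, -1.0]]
ft_force: [0.4, -0.8, -0.6]
opening: 0.049
grasp_force: 64.0
```

Call:
play_rows:
  commands:
    - {"dx": -3, "dy": 26, "dz": 0, "wx": 0, "wy": 0, "wz": 0}
    - {"dx": -3, "dy": 26, "dz": 0, "wx": 0, "wy": 0, "wz": 0}
    - {"dx": 0, "dy": 0, "dz": 0, "wx": 0, "wy": 0, "wz": 0}
    - {"dx": 0, "dy": 0, "dz": 0, "wx": 0, "wy": 0, "wz": 0}
    - {"dx": 0, "dy": 0, "dz": 0, "wx": 0, "wy": 0, "wz": 0}

```text
clock: 17.05
eef_pos: [0.4409, 0.3302, 0.1694]
eef_rot: [[-0.993, 0.114, -0.0], [0.114, 0.993, -0.0], [0.0, -0.0, -1.0]]
ft_force: [0.4, -0.7, -0.6]
opening: 0.0491
grasp_force: 64.1
```

```bash
python3 look.py w9 .128
python3 - <<'E'
from h import *
s=load('w9'); a=np.radians(-6.6)
for x,y in((-65,39+1.5),(-65,117),(-68,0),(-65,-40)):
    print((x,y),np.round(proj(s,(.432+(x*np.cos(a)-y*np.sin(a))/1e3,.254+(x*np.sin(a)+y*np.cos(a))/1e3,.008))))
E
```

```text
tcp [441.  330.1 169.5] psi 173.4 j [ 0.64  0.08 -0.09  1.4  -0.    0.76]
lab c [437.3 329.2] wh [56.7 39. ] long axis deg 173.5 px [279. 284.]
tab c [407.5 313.4] wh [89.4 75.7] long axis deg 83.1 px [246. 177.]
(-65, 40.5) [232. 128.]
(-65, 117) [337. 128.]
(-68, 0) [176. 123.]
(-65, -40) [122. 128.]
```

View pics/w9.png

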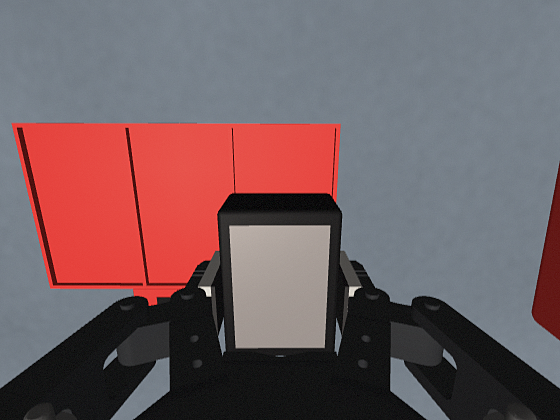

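The rib (233) and rim (335) match the predicted bay, and the pack is centred between them. I'll lower it and release.

Call:
play_rows:
  commands:
    - {"dx": 0, "dy": 0, "dz": -30, "wx": 0, "wy": 0, "wz": 0}
    - {"dx": 0, "dy": 0, "dz": -30, "wx": 0, "wy": 0, "wz": 0}
    - {"dx": 0, "dy": 0, "dz": -18, "wx": 0, "wy": 0, "wz": 0}
    - {"dx": 0, "dy": 0, "dz": -7, "wx": 0, "wy": 0, "wz": 0}
    - {"dx": 0, "dy": 0, "dz": -4.5, "wx": 0, "wy": 0, "wz": 0}
    - {"dx": 0, "dy": 0, "dz": 0, "wx": 0, "wy": 0, "wz": 0}
    - {"dx": 0, "dy": 0, "dz": 0, "wx": 0, "wy": 0, "wz": 0}

```text
clock: 17.8
eef_pos: [0.4413, 0.3311, 0.081]
eef_rot: [[-0.993, 0.114, 0.001], [0.114, 0.993, 0.001], [-0.001, 0.001, -1.0]]
ft_force: [0.3, 0.9, -1.1]
opening: 0.0493
grasp_force: 64.1
```

Call:
play_rows:
  commands:
    - {"dx": 0, "dy": 0, "dz": 0, "wx": 0, "wy": 0, "wz": 0}
    - {"dx": 0, "dy": 0, "dz": 0, "wx": 0, "wy": 0, "wz": 0}
    - {"dx": 0, "dy": 0, "dz": 0, "wx": 0, "wy": 0, "wz": 0}
    - {"dx": 0, "dy": 0, "dz": 10, "wx": 0, "wy": 0, "wz": 0}
    - {"dx": 0, "dy": 0, "dz": 20, "wx": 0, "wy": 0, "wz": 0}
    - {"dx": 0, "dy": 0, "dz": 30, "wx": 0, "wy": 0, "wz": 0}
    - {"dx": 0, "dy": 0, "dz": 40, "wx": 0, "wy": 0, "wz": 0}
    - {"dx": 0, "dy": 0, "dz": 40, "wx": 0, "wy": 0, "wz": 0}
  fingers: 0.75

```text
clock: 18.6
eef_pos: [0.4405, 0.3307, 0.222]
eef_rot: [[-0.994, 0.114, -0.0], [0.114, 0.994, -0.0], [0.0, -0.0, -1.0]]
ft_force: [0.6, 0.8, 0.6]
opening: 0.0641
grasp_force: 0.0
```

```bash
python3 look.py w10 .035
python3 - <<'E'
from m import *
s=snap('top','t10'); M=masks(s['color'])
for nm,b in(('p2',(230,155,312,225)),('p3',(312,177,370,232))): rect(s,M['lab'],.032,nm+' lab',b); rect(s,M['wht'],.007,nm+' tab',b)
E
```

```text
tcp [441.7 331.7 229.4] psi 173.5 j [0.64 0.07 0.01 1.51 0.   0.76]
lab c [439.6 329.8] wh [58.7 40.2] long axis deg 173.8 px [280. 202.]
tab c [446.4 284.7] wh [173.3 156.4] long axis deg 83.5 px [212. 208.]
p2 lab c [667.9  30.8] wh [60.9 34.7] long axis deg 102.3 px [273. 193.]
p2 tab c [677.2 -10.2] wh [12.1  7.1] long axis deg 179.5 px [290. 192.]
p3 lab c [ 642.9 -114.7] wh [66.3 27.7] long axis deg 77.4 px [336. 203.]
p3 tab c [ 647.8 -117.1] wh [54.2 19.8] long axis deg 77.4 px [334. 204.]
```

Pack_a is lying in bay2 and the other packs haven't moved. On to pack_b.

Call:
play_rows:
  commands:
    - {"dx": 22, "dy": -30, "dz": 0, "wx": 0, "wy": 0, "wz": -0.124}
    - {"dx": 22, "dy": -30, "dz": 0, "wx": 0, "wy": 0, "wz": -0.124}
    - {"dx": 22, "dy": -30, "dz": 0, "wx": 0, "wy": 0, "wz": -0.124}
    - {"dx": 22, "dy": -30, "dz": 0, "wx": 0, "wy": 0, "wz": -0.124}
    - {"dx": 22, "dy": -30, "dz": 0, "wx": 0, "wy": 0, "wz": -0.124}
    - {"dx": 22, "dy": -30, "dz": 0, "wx": 0, "wy": 0, "wz": -0.124}
    - {"dx": 22, "dy": -30, "dz": 0, "wx": 0, "wy": 0, "wz": -0.124}
    - {"dx": 22, "dy": -30, "dz": 0, "wx": 0, "wy": 0, "wz": -0.124}
    - {"dx": 22, "dy": -30, "dz": 0, "wx": 0, "wy": 0, "wz": -0.124}
    - {"dx": 22, "dy": -30, "dz": 0, "wx": 0, "wy": 0, "wz": -0.124}
  fingers: 1.0

```text
clock: 19.7
eef_pos: [0.6615, 0.0296, 0.22]
eef_rot: [[-0.21, 0.978, 0.0], [0.978, 0.21, 0.0], [0.0, 0.0, -1.0]]
ft_force: [0.5, -0.0, -0.3]
opening: 0.0853
grasp_force: 0.0
```

Call:
play_rows:
  commands:
    - {"dx": 6, "dy": -1, "dz": -30, "wx": 0, "wy": 0, "wz": 0}
    - {"dx": 0, "dy": 0, "dz": -20, "wx": 0, "wy": 0, "wz": 0}
    - {"dx": 0, "dy": 0, "dz": 0, "wx": 0, "wy": 0, "wz": 0}
    - {"dx": 0, "dy": 0, "dz": 0, "wx": 0, "wy": 0, "wz": 0}
    - {"dx": 0, "dy": 0, "dz": 0, "wx": 0, "wy": 0, "wz": 0}

```text
clock: 20.2
eef_pos: [0.6671, 0.0303, 0.1717]
eef_rot: [[-0.216, 0.976, 0.002], [0.976, 0.216, 0.0], [-0.0, 0.002, -1.0]]
ft_force: [-0.4, 0.3, 0.5]
opening: 0.0857
grasp_force: 0.0
```

```bash
python3 look.py w11 .032
```

```text
tcp [667.2  30.3 171.8] psi 102.5 j [ 0.05  0.36  0.24  1.45 -0.    1.4 ]
lab c [668.5  30.2] wh [58.5 32.4] long axis deg 102.4 px [281. 218.]
tab c [761.8 -87.9] wh [36.5 24.8] long axis deg 166.4 px [352. 351.]
```

View pics/w11.png

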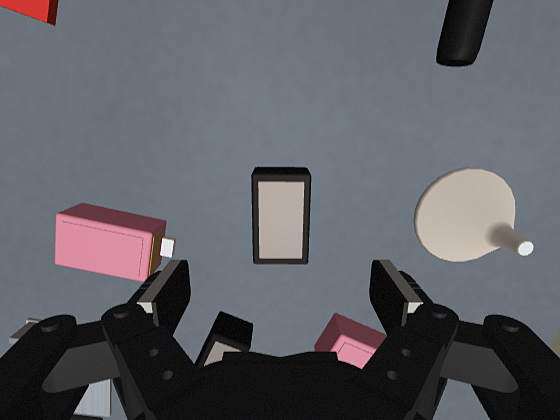

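Pack_b is centred at (281,218). The pink block's tab at (168,247) and the funnel at (465,215) are both more than 75 mm off, so I can grip.

Call:
play_rows:
  commands:
    - {"dx": 1, "dy": 0, "dz": -30, "wx": 0, "wy": 0, "wz": 0}
    - {"dx": 0, "dy": 0, "dz": -30, "wx": 0, "wy": 0, "wz": 0}
    - {"dx": 0, "dy": 0, "dz": -24, "wx": 0, "wy": 0, "wz": 0}
    - {"dx": 0, "dy": 0, "dz": -12, "wx": 0, "wy": 0, "wz": 0}
    - {"dx": 0, "dy": 0, "dz": 0, "wx": 0, "wy": 0, "wz": 0}
    - {"dx": 0, "dy": 0, "dz": 0, "wx": 0, "wy": 0, "wz": 0}

```text
clock: 20.85
eef_pos: [0.6684, 0.0301, 0.0755]
eef_rot: [[-0.215, 0.977, 0.002], [0.977, 0.215, 0.0], [-0.0, 0.002, -1.0]]
ft_force: [-0.9, 0.1, -0.5]
opening: 0.0856
grasp_force: 0.0
```

Call:
play_rows:
  commands:
    - {"dx": 0, "dy": 0, "dz": 0, "wx": 0, "wy": 0, "wz": 0}
    - {"dx": 0, "dy": 0, "dz": 0, "wx": 0, "wy": 0, "wz": 0}
    - {"dx": 0, "dy": 0, "dz": 0, "wx": 0, "wy": 0, "wz": 0}
    - {"dx": 0, "dy": 0, "dz": 0, "wx": 0, "wy": 0, "wz": 0}
    - {"dx": 0, "dy": 0, "dz": 0, "wx": 0, "wy": 0, "wz": 0}
    - {"dx": 0, "dy": 0, "dz": 0, "wx": 0, "wy": 0, "wz": 0}
    - {"dx": 0, "dy": 0, "dz": 0, "wx": 0, "wy": 0, "wz": 0}
    - {"dx": 0, "dy": 0, "dz": 0, "wx": 0, "wy": 0, "wz": 0}
  fingers: 0.2

```text
clock: 21.65
eef_pos: [0.6683, 0.0299, 0.075]
eef_rot: [[-0.215, 0.977, 0.002], [0.977, 0.215, 0.0], [-0.0, 0.002, -1.0]]
ft_force: [-0.6, 1.0, 4.6]
opening: 0.0413
grasp_force: 62.1
```

Call:
play_rows:
  commands:
    - {"dx": 0, "dy": 0, "dz": 20, "wx": 0, "wy": 0, "wz": 0}
    - {"dx": 0, "dy": 0, "dz": 40, "wx": 0, "wy": 0, "wz": 0}
    - {"dx": 0, "dy": 0, "dz": 30, "wx": 0, "wy": 0, "wz": 0}
    - {"dx": 0, "dy": 0, "dz": 0, "wx": 0, "wy": 0, "wz": 0}

```text
clock: 22.05
eef_pos: [0.6693, 0.03, 0.169]
eef_rot: [[-0.215, 0.977, 0.007], [0.977, 0.215, 0.0], [-0.001, 0.007, -1.0]]
ft_force: [-0.9, -0.4, -1.3]
opening: 0.0407
grasp_force: 61.4
```

Call:
play_rows:
  commands:
    - {"dx": -20, "dy": -24, "dz": 0, "wx": 0, "wy": 0, "wz": -0.021}
    - {"dx": -20, "dy": -24, "dz": 0, "wx": 0, "wy": 0, "wz": -0.021}
    - {"dx": -20, "dy": -24, "dz": 0, "wx": 0, "wy": 0, "wz": -0.021}
    - {"dx": -20, "dy": -24, "dz": 0, "wx": 0, "wy": 0, "wz": -0.021}
    - {"dx": -20, "dy": -24, "dz": 0, "wx": 0, "wy": 0, "wz": -0.021}
    - {"dx": -20, "dy": -25, "dz": 0, "wx": 0, "wy": 0, "wz": -0.021}
    - {"dx": -21, "dy": -25, "dz": 0, "wx": 0, "wy": 0, "wz": -0.021}
    - {"dx": -21, "dy": -25, "dz": 0, "wx": 0, "wy": 0, "wz": -0.021}
    - {"dx": 0, "dy": 0, "dz": 0, "wx": 0, "wy": 0, "wz": 0}
    - {"dx": 0, "dy": 0, "dz": 0, "wx": 0, "wy": 0, "wz": 0}

```text
clock: 23.05
eef_pos: [0.5053, -0.1654, 0.1632]
eef_rot: [[-0.048, 0.999, -0.001], [0.999, 0.048, 0.0], [0.0, -0.001, -1.0]]
ft_force: [-0.0, -0.7, -1.7]
opening: 0.0409
grasp_force: 61.5
```

```bash
python3 look.py w12 .122; python3 -c "
from h import *
print(ctrl.state()['grasp_force'])"
```

```text
tcp [ 505.8 -164.9  163.3] psi 92.8 j [-0.32  0.04 -0.15  1.39  0.    1.21]
lab c [ 505.7 -164.6] wh [56.6 31.6] long axis deg 92.4 px [281. 283.]
tab c [528.9 -55.3] wh [44.7  9.9] long axis deg 2.7 px [354.  13.]
61.47441387176514
```

Call:
play_rows:
  commands:
    - {"dx": 0.5, "dy": -0.5, "dz": -30, "wx": 0, "wy": 0, "wz": 0}
    - {"dx": 0, "dy": 0, "dz": -25, "wx": 0, "wy": 0, "wz": 0}
    - {"dx": 0, "dy": 0, "dz": -17, "wx": 0, "wy": 0, "wz": 0}
    - {"dx": 0, "dy": 0, "dz": -7, "wx": 0, "wy": 0, "wz": 0}
    - {"dx": 0, "dy": 0, "dz": -3, "wx": 0, "wy": 0, "wz": 0}
    - {"dx": 0, "dy": 0, "dz": 0, "wx": 0, "wy": 0, "wz": 0}
    - {"dx": 0, "dy": 0, "dz": 0, "wx": 0, "wy": 0, "wz": 0}

```text
clock: 23.8
eef_pos: [0.5069, -0.1655, 0.0829]
eef_rot: [[-0.049, 0.999, 0.001], [0.999, 0.049, -0.0], [-0.0, 0.001, -1.0]]
ft_force: [-0.9, -0.0, -0.2]
opening: 0.0415
grasp_force: 61.6
```

Call:
play_rows:
  commands:
    - {"dx": 0, "dy": 0, "dz": -2, "wx": 0, "wy": 0, "wz": 0}
    - {"dx": 0, "dy": 0, "dz": 0, "wx": 0, "wy": 0, "wz": 0}
    - {"dx": 0, "dy": 0, "dz": 0, "wx": 0, "wy": 0, "wz": 0}

```text
clock: 24.1
eef_pos: [0.5064, -0.1656, 0.0801]
eef_rot: [[-0.049, 0.999, 0.0], [0.999, 0.049, -0.0], [-0.0, 0.0, -1.0]]
ft_force: [0.4, -0.0, -1.5]
opening: 0.0412
grasp_force: 61.6
```

One millimetre more, then release, lift and go to the squeeze point.

Call:
play_rows:
  commands:
    - {"dx": 0, "dy": 0, "dz": -1.2, "wx": 0, "wy": 0, "wz": 0}
    - {"dx": 0, "dy": 0, "dz": 0, "wx": 0, "wy": 0, "wz": 0}

```text
clock: 24.3
eef_pos: [0.5065, -0.1657, 0.079]
eef_rot: [[-0.049, 0.999, 0.001], [0.999, 0.049, -0.0], [-0.0, 0.001, -1.0]]
ft_force: [-0.2, 0.2, 1.5]
opening: 0.0411
grasp_force: 61.6
```

Call:
play_rows:
  commands:
    - {"dx": 0, "dy": 0, "dz": 0, "wx": 0, "wy": 0, "wz": 0}
    - {"dx": 0, "dy": 0, "dz": 0, "wx": 0, "wy": 0, "wz": 0}
    - {"dx": 0, "dy": 0, "dz": 0, "wx": 0, "wy": 0, "wz": 0}
    - {"dx": 0, "dy": 0, "dz": 0, "wx": 0, "wy": 0, "wz": 0}
    - {"dx": 0, "dy": 0, "dz": 0, "wx": 0, "wy": 0, "wz": 0}
    - {"dx": 0, "dy": 0, "dz": 20, "wx": 0, "wy": 0, "wz": 0}
    - {"dx": 0, "dy": 0, "dz": 36, "wx": 0, "wy": 0, "wz": 0}
    - {"dx": 0, "dy": 0, "dz": 40, "wx": 0, "wy": 0, "wz": 0}
    - {"dx": 0, "dy": 0, "dz": 0, "wx": 0, "wy": 0, "wz": 0}
    - {"dx": 0, "dy": 0, "dz": 0, "wx": 0, "wy": 0, "wz": 0}
  fingers: 1.0

```text
clock: 25.3
eef_pos: [0.5068, -0.1657, 0.1755]
eef_rot: [[-0.049, 0.999, 0.002], [0.999, 0.049, -0.001], [-0.001, 0.002, -1.0]]
ft_force: [-0.7, 0.2, -2.5]
opening: 0.0852
grasp_force: 0.0
```

```bash
python3 look.py w13 .036
```

```text
tcp [ 506.2 -165.5  174.2] psi 92.8 j [-0.32  0.04 -0.13  1.41 -0.    1.21]
lab c [ 506.5 -168.7] wh [48.1 28.3] long axis deg 92.8 px [271. 229.]
tab c [ 505.9 -172.2] wh [89.1 72.4] long axis deg 93.2 px [276. 228.]
```

Call:
play_rows:
  commands:
    - {"dx": 6.5, "dy": -11, "dz": 0, "wx": 0, "wy": 0, "wz": -0.143}
    - {"dx": 6.5, "dy": -11, "dz": 0, "wx": 0, "wy": 0, "wz": -0.143}
    - {"dx": 6.5, "dy": -11, "dz": 0, "wx": 0, "wy": 0, "wz": -0.143}
    - {"dx": 6.5, "dy": -11, "dz": 0, "wx": 0, "wy": 0, "wz": -0.143}
    - {"dx": 6.5, "dy": -11, "dz": 0, "wx": 0, "wy": 0, "wz": -0.143}
    - {"dx": 6.5, "dy": -11, "dz": 0, "wx": 0, "wy": 0, "wz": -0.143}
    - {"dx": 6.5, "dy": -11, "dz": 0, "wx": 0, "wy": 0, "wz": -0.143}
    - {"dx": 6.5, "dy": -11, "dz": 0, "wx": 0, "wy": 0, "wz": -0.143}
    - {"dx": 7.5, "dy": -10, "dz": 0, "wx": 0, "wy": 0, "wz": -0.143}
    - {"dx": 7.5, "dy": -10, "dz": 0, "wx": 0, "wy": 0, "wz": -0.143}

```text
clock: 26.35
eef_pos: [0.573, -0.2737, 0.1726]
eef_rot: [[0.983, 0.183, -0.003], [0.183, -0.983, 0.001], [-0.002, -0.002, -1.0]]
ft_force: [0.5, 0.1, 0.4]
opening: 0.0856
grasp_force: 0.0
```

Call:
play_rows:
  commands:
    - {"dx": 0, "dy": 0, "dz": 0, "wx": 0, "wy": 0, "wz": -0.141}
    - {"dx": 0, "dy": 0, "dz": 0, "wx": 0, "wy": 0, "wz": 0}
    - {"dx": 0, "dy": 0, "dz": -20, "wx": 0, "wy": 0, "wz": 0}
    - {"dx": 0, "dy": 0, "dz": 0, "wx": 0, "wy": 0, "wz": 0}
    - {"dx": 0, "dy": 0, "dz": 0, "wx": 0, "wy": 0, "wz": 0}

```text
clock: 26.85
eef_pos: [0.5728, -0.2732, 0.1539]
eef_rot: [[0.999, 0.051, -0.002], [0.051, -0.999, 0.001], [-0.002, -0.001, -1.0]]
ft_force: [-0.9, -0.6, 0.8]
opening: 0.0854
grasp_force: 0.0
```

Call:
play_rows:
  commands:
    - {"dx": 1, "dy": 0, "dz": -20, "wx": 0, "wy": 0, "wz": 0}
    - {"dx": 0, "dy": 0, "dz": -20, "wx": 0, "wy": 0, "wz": 0}
    - {"dx": 0, "dy": 0, "dz": -18, "wx": 0, "wy": 0, "wz": 0}
    - {"dx": 0, "dy": 0, "dz": 0, "wx": 0, "wy": 0, "wz": 0}
    - {"dx": 0, "dy": 0, "dz": 0, "wx": 0, "wy": 0, "wz": 0}

```text
clock: 27.35
eef_pos: [0.5744, -0.2736, 0.0975]
eef_rot: [[0.999, 0.05, 0.0], [0.05, -0.999, -0.0], [0.0, 0.0, -1.0]]
ft_force: [-0.7, -0.1, 0.1]
opening: 0.0857
grasp_force: 0.0
```

Call:
play_rows:
  commands:
    - {"dx": 0, "dy": -5, "dz": 0, "wx": 0, "wy": 0, "wz": 0}
    - {"dx": 0, "dy": 0, "dz": 0, "wx": 0, "wy": 0, "wz": 0}
    - {"dx": 0, "dy": 0, "dz": 0, "wx": 0, "wy": 0, "wz": 0}
    - {"dx": 0, "dy": 0, "dz": 0, "wx": 0, "wy": 0, "wz": 0}
  fingers: 0.72

```text
clock: 27.75
eef_pos: [0.5746, -0.2785, 0.0973]
eef_rot: [[0.999, 0.049, 0.001], [0.049, -0.999, 0.0], [0.001, 0.0, -1.0]]
ft_force: [0.5, 2.4, 2.2]
opening: 0.0614
grasp_force: 1.6
```

Call:
play_rows:
  commands:
    - {"dx": 0, "dy": 0, "dz": 0, "wx": 0, "wy": 0, "wz": 0}
    - {"dx": 0, "dy": 0, "dz": 0, "wx": 0, "wy": 0, "wz": 0}
    - {"dx": 0, "dy": 0, "dz": 0, "wx": 0, "wy": 0, "wz": 0}
    - {"dx": 0, "dy": 0, "dz": 0, "wx": 0, "wy": 0, "wz": 0}
    - {"dx": 0, "dy": 0, "dz": 0, "wx": 0, "wy": 0, "wz": 0}
    - {"dx": 0, "dy": 0, "dz": 0, "wx": 0, "wy": 0, "wz": 0}
    - {"dx": 0, "dy": 0, "dz": 0, "wx": 0, "wy": 0, "wz": 0}
    - {"dx": 0, "dy": 0, "dz": 0, "wx": 0, "wy": 0, "wz": 0}
    - {"dx": 0, "dy": 0, "dz": 0, "wx": 0, "wy": 0, "wz": 0}
    - {"dx": 0, "dy": 0, "dz": 0, "wx": 0, "wy": 0, "wz": 0}
  fingers: 0.57

```text
clock: 28.75
eef_pos: [0.5745, -0.2765, 0.0975]
eef_rot: [[0.999, 0.051, 0.001], [0.051, -0.999, 0.004], [0.001, -0.004, -1.0]]
ft_force: [-0.6, 14.0, 9.6]
opening: 0.0498
grasp_force: 51.4
```

Call:
play_rows:
  commands:
    - {"dx": 0, "dy": 0, "dz": 0, "wx": 0, "wy": 0, "wz": 0}
    - {"dx": 0, "dy": 2, "dz": 0, "wx": 0, "wy": 0, "wz": 0}
    - {"dx": 0, "dy": 3, "dz": 0, "wx": 0, "wy": 0, "wz": 0}
    - {"dx": 0, "dy": 0, "dz": 0, "wx": 0, "wy": 0, "wz": 0}
    - {"dx": 0, "dy": 0, "dz": 0, "wx": 0, "wy": 0, "wz": 0}
    - {"dx": 0, "dy": 0, "dz": 20, "wx": 0, "wy": 0, "wz": 0}
    - {"dx": 0, "dy": 0, "dz": 30, "wx": 0, "wy": 0, "wz": 0}
    - {"dx": 0, "dy": 0, "dz": 30, "wx": 0, "wy": 0, "wz": 0}
  fingers: 1.0

```text
clock: 29.55
eef_pos: [0.574, -0.2737, 0.1773]
eef_rot: [[0.999, 0.049, -0.001], [0.049, -0.999, 0.0], [-0.001, -0.0, -1.0]]
ft_force: [0.5, 0.3, 0.4]
opening: 0.0853
grasp_force: 0.0
```

Call:
play_rows:
  commands:
    - {"dx": -6.5, "dy": 11, "dz": 0, "wx": 0, "wy": 0, "wz": 0.143}
    - {"dx": -6.5, "dy": 11, "dz": 0, "wx": 0, "wy": 0, "wz": 0.143}
    - {"dx": -6.5, "dy": 11, "dz": 0, "wx": 0, "wy": 0, "wz": 0.143}
    - {"dx": -6.5, "dy": 11, "dz": 0, "wx": 0, "wy": 0, "wz": 0.143}
    - {"dx": -6.5, "dy": 11, "dz": 0, "wx": 0, "wy": 0, "wz": 0.143}
    - {"dx": -6.5, "dy": 11, "dz": 0, "wx": 0, "wy": 0, "wz": 0.143}
    - {"dx": -6.5, "dy": 11, "dz": 0, "wx": 0, "wy": 0, "wz": 0.143}
    - {"dx": -6.5, "dy": 11, "dz": 0, "wx": 0, "wy": 0, "wz": 0.143}
    - {"dx": -7.5, "dy": 12, "dz": 0, "wx": 0, "wy": 0, "wz": 0.143}
    - {"dx": -8, "dy": 12, "dz": 0, "wx": 0, "wy": 0, "wz": 0.143}

```text
clock: 30.55
eef_pos: [0.5066, -0.1614, 0.1768]
eef_rot: [[0.086, 0.996, 0.0], [0.996, -0.086, -0.0], [-0.0, 0.0, -1.0]]
ft_force: [0.4, 0.3, 0.2]
opening: 0.0852
grasp_force: 0.0
```

Call:
play_rows:
  commands:
    - {"dx": 0, "dy": 0, "dz": 0, "wx": 0, "wy": 0, "wz": 0.141}
    - {"dx": 0, "dy": 0, "dz": 0, "wx": 0, "wy": 0, "wz": 0}
    - {"dx": 0, "dy": 0, "dz": 0, "wx": 0, "wy": 0, "wz": 0}
    - {"dx": 0, "dy": 0, "dz": 0, "wx": 0, "wy": 0, "wz": 0}

```text
clock: 30.95
eef_pos: [0.5069, -0.1618, 0.1767]
eef_rot: [[-0.045, 0.999, 0.0], [0.999, 0.045, -0.0], [-0.0, 0.0, -1.0]]
ft_force: [0.0, 0.7, -0.5]
opening: 0.0854
grasp_force: 0.0
```

```bash
python3 look.py w14 .036
```

```text
tcp [ 506.9 -161.8  176.6] psi 92.6 j [-0.31  0.03 -0.13  1.41  0.    1.22]
lab c [ 506.9 -161.2] wh [56.3 31.5] long axis deg 92.6 px [276. 232.]
tab c [548.1 -25.8] wh [78.1 24.5] long axis deg 2.6 px [350.  19.]
```

View pics/w14.png

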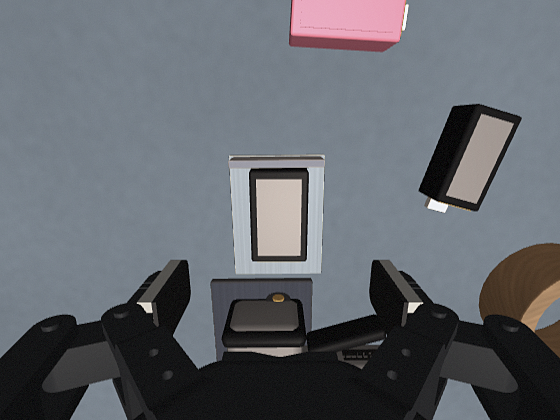

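Pack_b is now tight against the backstop (centre 276,215) with the probe retracted, so that test worked. I'll grip it and carry it to bay1.

Call:
play_rows:
  commands:
    - {"dx": 0, "dy": 0, "dz": -30, "wx": 0, "wy": 0, "wz": 0}
    - {"dx": 0, "dy": 0, "dz": -30, "wx": 0, "wy": 0, "wz": 0}
    - {"dx": 0, "dy": 0, "dz": -24, "wx": 0, "wy": 0, "wz": 0}
    - {"dx": 0, "dy": 0, "dz": -13, "wx": 0, "wy": 0, "wz": 0}
    - {"dx": 0, "dy": 0, "dz": 0, "wx": 0, "wy": 0, "wz": 0}
    - {"dx": 0, "dy": 0, "dz": 0, "wx": 0, "wy": 0, "wz": 0}

```text
clock: 31.6
eef_pos: [0.5072, -0.1618, 0.0805]
eef_rot: [[-0.048, 0.999, 0.001], [0.999, 0.048, -0.0], [-0.0, 0.001, -1.0]]
ft_force: [-0.7, -0.1, -0.2]
opening: 0.0852
grasp_force: 0.0
```

Call:
play_rows:
  commands:
    - {"dx": 0, "dy": 0, "dz": 0, "wx": 0, "wy": 0, "wz": 0}
    - {"dx": 0, "dy": 0, "dz": 0, "wx": 0, "wy": 0, "wz": 0}
    - {"dx": 0, "dy": 0, "dz": 0, "wx": 0, "wy": 0, "wz": 0}
    - {"dx": 0, "dy": 0, "dz": 0, "wx": 0, "wy": 0, "wz": 0}
    - {"dx": 0, "dy": 0, "dz": 0, "wx": 0, "wy": 0, "wz": 0}
    - {"dx": 0, "dy": 0, "dz": 0, "wx": 0, "wy": 0, "wz": 0}
    - {"dx": 0, "dy": 0, "dz": 0, "wx": 0, "wy": 0, "wz": 0}
    - {"dx": 0, "dy": 0, "dz": 20, "wx": 0, "wy": 0, "wz": 0}
    - {"dx": 0, "dy": 0, "dz": 40, "wx": 0, "wy": 0, "wz": 0}
    - {"dx": 0, "dy": 0, "dz": 30, "wx": 0, "wy": 0, "wz": 0}
  fingers: 0.2

```text
clock: 32.6
eef_pos: [0.5067, -0.1616, 0.1713]
eef_rot: [[-0.049, 0.999, 0.0], [0.999, 0.049, -0.0], [-0.0, 0.0, -1.0]]
ft_force: [0.9, -0.3, 0.0]
opening: 0.0411
grasp_force: 62.2
```

Call:
play_rows:
  commands:
    - {"dx": -6, "dy": 35, "dz": 0, "wx": 0, "wy": 0, "wz": 0.141}
    - {"dx": -6, "dy": 35, "dz": 0, "wx": 0, "wy": 0, "wz": 0.141}
    - {"dx": -7, "dy": 37, "dz": 0, "wx": 0, "wy": 0, "wz": 0.141}
    - {"dx": -7, "dy": 37, "dz": 0, "wx": 0, "wy": 0, "wz": 0.141}
    - {"dx": -7, "dy": 37, "dz": 0, "wx": 0, "wy": 0, "wz": 0.141}
    - {"dx": -7, "dy": 37, "dz": 0, "wx": 0, "wy": 0, "wz": 0.141}
    - {"dx": -7, "dy": 37, "dz": 0, "wx": 0, "wy": 0, "wz": 0.141}
    - {"dx": -7, "dy": 37, "dz": 0, "wx": 0, "wy": 0, "wz": 0.141}
    - {"dx": -6, "dy": 35, "dz": 0, "wx": 0, "wy": 0, "wz": 0.141}
    - {"dx": -6, "dy": 35, "dz": 0, "wx": 0, "wy": 0, "wz": 0.139}

```text
clock: 33.6
eef_pos: [0.4402, 0.2019, 0.1697]
eef_rot: [[-0.994, 0.108, 0.0], [0.108, 0.994, 0.0], [-0.0, 0.0, -1.0]]
ft_force: [0.1, -0.6, -1.6]
opening: 0.0412
grasp_force: 62.3
```

Call:
play_rows:
  commands:
    - {"dx": -4.5, "dy": 26, "dz": 0, "wx": 0, "wy": 0, "wz": 0}
    - {"dx": -4.5, "dy": 26, "dz": 0, "wx": 0, "wy": 0, "wz": 0}
    - {"dx": 0, "dy": 0, "dz": 0, "wx": 0, "wy": 0, "wz": 0}
    - {"dx": 0, "dy": 0, "dz": 0, "wx": 0, "wy": 0, "wz": 0}
    - {"dx": 0, "dy": 0, "dz": 0, "wx": 0, "wy": 0, "wz": 0}

```text
clock: 34.1
eef_pos: [0.4318, 0.2519, 0.1696]
eef_rot: [[-0.993, 0.114, -0.0], [0.114, 0.993, -0.0], [0.0, -0.0, -1.0]]
ft_force: [1.2, 0.5, -0.5]
opening: 0.041
grasp_force: 62.3
```

```bash
python3 look.py w15 .128
```

```text
tcp [432.  251.7 169.6] psi 173.4 j [ 0.53 -0.04 -0.21  1.4  -0.    0.64]
lab c [427.9 250.9] wh [56.7 31.2] long axis deg 173.5 px [276. 275.]
tab c [400.1 250.6] wh [121.3  75.7] long axis deg 83.4 px [274. 181.]
```

Call:
play_rows:
  commands:
    - {"dx": 0, "dy": 2, "dz": -30, "wx": 0, "wy": 0, "wz": 0}
    - {"dx": 0, "dy": 0, "dz": -30, "wx": 0, "wy": 0, "wz": 0}
    - {"dx": 0, "dy": 0, "dz": -18, "wx": 0, "wy": 0, "wz": 0}
    - {"dx": 0, "dy": 0, "dz": -7, "wx": 0, "wy": 0, "wz": 0}
    - {"dx": 0, "dy": 0, "dz": -4.5, "wx": 0, "wy": 0, "wz": 0}
    - {"dx": 0, "dy": 0, "dz": 0, "wx": 0, "wy": 0, "wz": 0}
    - {"dx": 0, "dy": 0, "dz": 0, "wx": 0, "wy": 0, "wz": 0}

```text
clock: 34.85
eef_pos: [0.4323, 0.2545, 0.0812]
eef_rot: [[-0.993, 0.114, 0.001], [0.114, 0.993, 0.001], [-0.001, 0.001, -1.0]]
ft_force: [0.1, -0.1, -2.0]
opening: 0.041
grasp_force: 62.3
```

Call:
play_rows:
  commands:
    - {"dx": 0, "dy": 0, "dz": 0, "wx": 0, "wy": 0, "wz": 0}
    - {"dx": 0, "dy": 0, "dz": 0, "wx": 0, "wy": 0, "wz": 0}
    - {"dx": 0, "dy": 0, "dz": 0, "wx": 0, "wy": 0, "wz": 0}
    - {"dx": 0, "dy": 0, "dz": 10, "wx": 0, "wy": 0, "wz": 0}
    - {"dx": 0, "dy": 0, "dz": 20, "wx": 0, "wy": 0, "wz": 0}
    - {"dx": 0, "dy": 0, "dz": 30, "wx": 0, "wy": 0, "wz": 0}
    - {"dx": 0, "dy": 0, "dz": 40, "wx": 0, "wy": 0, "wz": 0}
    - {"dx": 0, "dy": 0, "dz": 40, "wx": 0, "wy": 0, "wz": 0}
  fingers: 0.66

```text
clock: 35.65
eef_pos: [0.4315, 0.2543, 0.2223]
eef_rot: [[-0.994, 0.113, 0.0], [0.113, 0.994, 0.0], [-0.0, 0.0, -1.0]]
ft_force: [0.3, 0.6, 0.4]
opening: 0.056
grasp_force: 0.0
```

```bash
python3 look.py w16 .035
python3 - <<'E'
from m import *
s=snap('top','t16'); M=masks(s['color'])
for nm,b in(('p3',(300,170,370,238)),): rect(s,M['lab'],.032,nm+' lab',b)
rect(s,M['lab'],.035,'a',(115,255,152,345))
E
```

```text
tcp [432.8 255.1 229.4] psi 173.5 j [ 0.53 -0.05 -0.11  1.5   0.    0.65]
lab c [439.4 329.8] wh [58.7 40.2] long axis deg 173.6 px [369. 202.]
tab c [442.1 249.9] wh [232.5 157.4] long axis deg 83.2 px [247. 202.]
p3 lab c [ 642.9 -114.7] wh [66.3 27.7] long axis deg 77.4 px [336. 203.]
a c [408.3 341.3] wh [125.8  56.5] long axis deg 3.2 px [126. 315.]
```

Call:
play_rows:
  commands:
    - {"dx": 18, "dy": -32, "dz": 0, "wx": 0, "wy": 0, "wz": -0.14}
    - {"dx": 18, "dy": -32, "dz": 0, "wx": 0, "wy": 0, "wz": -0.14}
    - {"dx": 18, "dy": -32, "dz": 0, "wx": 0, "wy": 0, "wz": -0.14}
    - {"dx": 18, "dy": -32, "dz": 0, "wx": 0, "wy": 0, "wz": -0.14}
    - {"dx": 18, "dy": -32, "dz": 0, "wx": 0, "wy": 0, "wz": -0.14}
    - {"dx": 18, "dy": -32, "dz": 0, "wx": 0, "wy": 0, "wz": -0.14}
    - {"dx": 18, "dy": -32, "dz": 0, "wx": 0, "wy": 0, "wz": -0.14}
    - {"dx": 18, "dy": -32, "dz": 0, "wx": 0, "wy": 0, "wz": -0.14}
    - {"dx": 18, "dy": -32, "dz": 0, "wx": 0, "wy": 0, "wz": -0.14}
    - {"dx": 18, "dy": -32, "dz": 0, "wx": 0, "wy": 0, "wz": -0.14}
  fingers: 1.0

```text
clock: 36.75
eef_pos: [0.6123, -0.067, 0.2203]
eef_rot: [[-0.051, 0.999, 0.0], [0.999, 0.051, 0.0], [0.0, 0.0, -1.0]]
ft_force: [0.0, 0.3, -0.1]
opening: 0.0854
grasp_force: 0.0
```

Call:
play_rows:
  commands:
    - {"dx": 14.5, "dy": -24, "dz": 0, "wx": 0, "wy": 0, "wz": -0.14}
    - {"dx": 15, "dy": -24, "dz": 0, "wx": 0, "wy": 0, "wz": -0.14}
    - {"dx": 0, "dy": 0, "dz": -30, "wx": 0, "wy": 0, "wz": 0}
    - {"dx": 0, "dy": 0, "dz": -20, "wx": 0, "wy": 0, "wz": 0}
    - {"dx": 0, "dy": 0, "dz": 0, "wx": 0, "wy": 0, "wz": 0}
    - {"dx": 0, "dy": 0, "dz": 0, "wx": 0, "wy": 0, "wz": 0}
    - {"dx": 0, "dy": 0, "dz": 0, "wx": 0, "wy": 0, "wz": 0}

```text
clock: 37.45
eef_pos: [0.6417, -0.1135, 0.1719]
eef_rot: [[0.221, 0.975, 0.002], [0.975, -0.221, -0.0], [0.0, 0.002, -1.0]]
ft_force: [-0.3, 1.6, 0.6]
opening: 0.0851
grasp_force: 0.0
```

```bash
python3 look.py w17 .032
```

```text
tcp [ 641.8 -113.5  172. ] psi 77.2 j [-0.17  0.32  0.19  1.44  0.    1.62]
lab c [ 644.1 -112.5] wh [58.3 24.3] long axis deg 77.2 px [281. 217.]
tab c [744.  -78.9] wh [45.2 11.4] long axis deg 84.0 px [404. 138.]
```

View pics/w17.png

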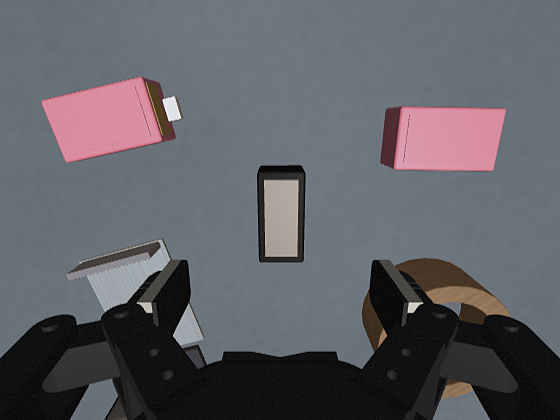

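Pack_c is centred at (281,217). The tape and the pink blocks are all clear of where the fingers will land, so I can grip.

Call:
play_rows:
  commands:
    - {"dx": 2, "dy": 1, "dz": -30, "wx": 0, "wy": 0, "wz": 0}
    - {"dx": 0, "dy": 0, "dz": -30, "wx": 0, "wy": 0, "wz": 0}
    - {"dx": 0, "dy": 0, "dz": -24, "wx": 0, "wy": 0, "wz": 0}
    - {"dx": 0, "dy": 0, "dz": -12, "wx": 0, "wy": 0, "wz": 0}
    - {"dx": 0, "dy": 0, "dz": 0, "wx": 0, "wy": 0, "wz": 0}
    - {"dx": 0, "dy": 0, "dz": 0, "wx": 0, "wy": 0, "wz": 0}

```text
clock: 38.1
eef_pos: [0.644, -0.1126, 0.0758]
eef_rot: [[0.221, 0.975, 0.002], [0.975, -0.221, -0.0], [0.0, 0.002, -1.0]]
ft_force: [0.7, 0.3, 0.3]
opening: 0.0853
grasp_force: 0.0
```

Call:
play_rows:
  commands:
    - {"dx": 0, "dy": 0, "dz": 0, "wx": 0, "wy": 0, "wz": 0}
    - {"dx": 0, "dy": 0, "dz": 0, "wx": 0, "wy": 0, "wz": 0}
    - {"dx": 0, "dy": 0, "dz": 0, "wx": 0, "wy": 0, "wz": 0}
    - {"dx": 0, "dy": 0, "dz": 0, "wx": 0, "wy": 0, "wz": 0}
    - {"dx": 0, "dy": 0, "dz": 0, "wx": 0, "wy": 0, "wz": 0}
    - {"dx": 0, "dy": 0, "dz": 0, "wx": 0, "wy": 0, "wz": 0}
    - {"dx": 0, "dy": 0, "dz": 0, "wx": 0, "wy": 0, "wz": 0}
    - {"dx": 0, "dy": 0, "dz": 0, "wx": 0, "wy": 0, "wz": 0}
    - {"dx": 0, "dy": 0, "dz": 0, "wx": 0, "wy": 0, "wz": 0}
  fingers: 0.1

```text
clock: 39.0
eef_pos: [0.6437, -0.1126, 0.075]
eef_rot: [[0.221, 0.975, 0.001], [0.975, -0.221, -0.0], [0.0, 0.001, -1.0]]
ft_force: [0.3, -0.4, 5.7]
opening: 0.033
grasp_force: 61.2
```

Call:
play_rows:
  commands:
    - {"dx": 0, "dy": 0, "dz": 20, "wx": 0, "wy": 0, "wz": 0}
    - {"dx": 0, "dy": 0, "dz": 40, "wx": 0, "wy": 0, "wz": 0}
    - {"dx": 0, "dy": 0, "dz": 30, "wx": 0, "wy": 0, "wz": 0}
    - {"dx": 0, "dy": 0, "dz": 0, "wx": 0, "wy": 0, "wz": 0}

```text
clock: 39.4
eef_pos: [0.6448, -0.1128, 0.1691]
eef_rot: [[0.221, 0.975, 0.007], [0.975, -0.221, -0.001], [0.0, 0.007, -1.0]]
ft_force: [0.4, -0.0, 0.0]
opening: 0.033
grasp_force: 60.5
```

Call:
play_rows:
  commands:
    - {"dx": -17, "dy": -6.5, "dz": 0, "wx": 0, "wy": 0, "wz": 0.034}
    - {"dx": -17, "dy": -6.5, "dz": 0, "wx": 0, "wy": 0, "wz": 0.034}
    - {"dx": -17, "dy": -6.5, "dz": 0, "wx": 0, "wy": 0, "wz": 0.034}
    - {"dx": -17, "dy": -6.5, "dz": 0, "wx": 0, "wy": 0, "wz": 0.034}
    - {"dx": -17, "dy": -6.5, "dz": 0, "wx": 0, "wy": 0, "wz": 0.034}
    - {"dx": -17, "dy": -6.5, "dz": 0, "wx": 0, "wy": 0, "wz": 0.034}
    - {"dx": -17, "dy": -6.5, "dz": 0, "wx": 0, "wy": 0, "wz": 0.034}
    - {"dx": -18, "dy": -7.5, "dz": 0, "wx": 0, "wy": 0, "wz": 0.034}
    - {"dx": 0, "dy": 0, "dz": 0, "wx": 0, "wy": 0, "wz": 0}
    - {"dx": 0, "dy": 0, "dz": 0, "wx": 0, "wy": 0, "wz": 0}

```text
clock: 40.4
eef_pos: [0.5061, -0.1656, 0.1635]
eef_rot: [[-0.048, 0.999, -0.001], [0.999, 0.048, 0.0], [0.0, -0.001, -1.0]]
ft_force: [-0.5, -0.7, -0.5]
opening: 0.0331
grasp_force: 60.4
```

```bash
python3 look.py w18 .12
```

```text
tcp [ 506.5 -165.5  163.6] psi 92.8 j [-0.32  0.04 -0.15  1.39  0.    1.21]
lab c [ 506.6 -166.5] wh [57.4 24.2] long axis deg 92.8 px [282. 288.]
tab c [529.9 -54.8] wh [45.9 10. ] long axis deg 2.7 px [353.  13.]
```

Call:
play_rows:
  commands:
    - {"dx": 0, "dy": 0, "dz": -30, "wx": 0, "wy": 0, "wz": 0}
    - {"dx": 0, "dy": 0, "dz": -25, "wx": 0, "wy": 0, "wz": 0}
    - {"dx": 0, "dy": 0, "dz": -17, "wx": 0, "wy": 0, "wz": 0}
    - {"dx": 0, "dy": 0, "dz": -7, "wx": 0, "wy": 0, "wz": 0}
    - {"dx": 0, "dy": 0, "dz": -4, "wx": 0, "wy": 0, "wz": 0}
    - {"dx": 0, "dy": 0, "dz": -2, "wx": 0, "wy": 0, "wz": 0}
    - {"dx": 0, "dy": 0, "dz": 0, "wx": 0, "wy": 0, "wz": 0}
    - {"dx": 0, "dy": 0, "dz": 0, "wx": 0, "wy": 0, "wz": 0}

```text
clock: 41.25
eef_pos: [0.5068, -0.1657, 0.08]
eef_rot: [[-0.049, 0.999, 0.001], [0.999, 0.049, -0.0], [-0.0, 0.001, -1.0]]
ft_force: [-0.4, 0.6, -1.2]
opening: 0.0332
grasp_force: 60.5
```

Call:
play_rows:
  commands:
    - {"dx": 0, "dy": 0, "dz": -0.5, "wx": 0, "wy": 0, "wz": 0}
    - {"dx": 0, "dy": 0, "dz": 0, "wx": 0, "wy": 0, "wz": 0}

```text
clock: 41.45
eef_pos: [0.5065, -0.1656, 0.0791]
eef_rot: [[-0.049, 0.999, 0.001], [0.999, 0.049, -0.0], [-0.0, 0.001, -1.0]]
ft_force: [1.0, -0.3, -1.3]
opening: 0.0332
grasp_force: 60.5
```

Call:
play_rows:
  commands:
    - {"dx": 0, "dy": 0, "dz": 0, "wx": 0, "wy": 0, "wz": 0}
    - {"dx": 0, "dy": 0, "dz": 0, "wx": 0, "wy": 0, "wz": 0}
    - {"dx": 0, "dy": 0, "dz": 0, "wx": 0, "wy": 0, "wz": 0}
    - {"dx": 0, "dy": 0, "dz": 0, "wx": 0, "wy": 0, "wz": 0}
    - {"dx": 0, "dy": 0, "dz": 0, "wx": 0, "wy": 0, "wz": 0}
    - {"dx": 0, "dy": 0, "dz": 20, "wx": 0, "wy": 0, "wz": 0}
    - {"dx": 0, "dy": 0, "dz": 36, "wx": 0, "wy": 0, "wz": 0}
    - {"dx": 0, "dy": 0, "dz": 40, "wx": 0, "wy": 0, "wz": 0}
    - {"dx": 0, "dy": 0, "dz": 0, "wx": 0, "wy": 0, "wz": 0}
    - {"dx": 0, "dy": 0, "dz": 0, "wx": 0, "wy": 0, "wz": 0}
  fingers: 1.0

```text
clock: 42.45
eef_pos: [0.5068, -0.1657, 0.1755]
eef_rot: [[-0.049, 0.999, 0.002], [0.999, 0.049, -0.001], [-0.001, 0.002, -1.0]]
ft_force: [0.3, 0.5, -0.8]
opening: 0.0856
grasp_force: 0.0
```

```bash
python3 look.py w19 .036
```

```text
tcp [ 506.2 -165.5  174.2] psi 92.8 j [-0.32  0.04 -0.13  1.41 -0.    1.21]
lab c [ 506.7 -166.7] wh [57.3 23.9] long axis deg 93.6 px [275. 219.]
tab c [ 512.5 -171.4] wh [88.2 52.1] long axis deg 92.8 px [295. 213.]
```

The pack is set at the right spot. I'll squeeze as before.

Call:
play_rows:
  commands:
    - {"dx": 6.5, "dy": -11, "dz": 0, "wx": 0, "wy": 0, "wz": -0.143}
    - {"dx": 6.5, "dy": -11, "dz": 0, "wx": 0, "wy": 0, "wz": -0.143}
    - {"dx": 6.5, "dy": -11, "dz": 0, "wx": 0, "wy": 0, "wz": -0.143}
    - {"dx": 6.5, "dy": -11, "dz": 0, "wx": 0, "wy": 0, "wz": -0.143}
    - {"dx": 6.5, "dy": -11, "dz": 0, "wx": 0, "wy": 0, "wz": -0.143}
    - {"dx": 6.5, "dy": -11, "dz": 0, "wx": 0, "wy": 0, "wz": -0.143}
    - {"dx": 6.5, "dy": -11, "dz": 0, "wx": 0, "wy": 0, "wz": -0.143}
    - {"dx": 6.5, "dy": -11, "dz": 0, "wx": 0, "wy": 0, "wz": -0.143}
    - {"dx": 7.5, "dy": -10, "dz": 0, "wx": 0, "wy": 0, "wz": -0.143}
    - {"dx": 7.5, "dy": -10, "dz": 0, "wx": 0, "wy": 0, "wz": -0.143}

```text
clock: 43.5
eef_pos: [0.573, -0.2738, 0.1726]
eef_rot: [[0.983, 0.183, -0.003], [0.183, -0.983, 0.001], [-0.002, -0.002, -1.0]]
ft_force: [0.4, 0.6, -0.8]
opening: 0.0854
grasp_force: 0.0
```

Call:
play_rows:
  commands:
    - {"dx": 0, "dy": 0, "dz": 0, "wx": 0, "wy": 0, "wz": -0.141}
    - {"dx": 0, "dy": 0, "dz": 0, "wx": 0, "wy": 0, "wz": 0}
    - {"dx": 0, "dy": 0, "dz": -20, "wx": 0, "wy": 0, "wz": 0}
    - {"dx": 0, "dy": 0, "dz": 0, "wx": 0, "wy": 0, "wz": 0}
    - {"dx": 0, "dy": 0, "dz": 0, "wx": 0, "wy": 0, "wz": 0}

```text
clock: 44.0
eef_pos: [0.5728, -0.2732, 0.1539]
eef_rot: [[0.999, 0.051, -0.002], [0.051, -0.999, 0.001], [-0.002, -0.001, -1.0]]
ft_force: [-0.2, -0.6, 0.4]
opening: 0.0851
grasp_force: 0.0
```

Call:
play_rows:
  commands:
    - {"dx": 1, "dy": 0, "dz": -20, "wx": 0, "wy": 0, "wz": 0}
    - {"dx": 0, "dy": 0, "dz": -20, "wx": 0, "wy": 0, "wz": 0}
    - {"dx": 0, "dy": 0, "dz": -18, "wx": 0, "wy": 0, "wz": 0}
    - {"dx": 0, "dy": 0, "dz": 0, "wx": 0, "wy": 0, "wz": 0}
    - {"dx": 0, "dy": 0, "dz": 0, "wx": 0, "wy": 0, "wz": 0}

```text
clock: 44.5
eef_pos: [0.5744, -0.2735, 0.0976]
eef_rot: [[0.999, 0.05, 0.0], [0.05, -0.999, -0.0], [0.0, 0.0, -1.0]]
ft_force: [-0.3, 0.2, 0.5]
opening: 0.086
grasp_force: 0.0
```

Call:
play_rows:
  commands:
    - {"dx": 0, "dy": -5, "dz": 0, "wx": 0, "wy": 0, "wz": 0}
    - {"dx": 0, "dy": 0, "dz": 0, "wx": 0, "wy": 0, "wz": 0}
    - {"dx": 0, "dy": 0, "dz": 0, "wx": 0, "wy": 0, "wz": 0}
    - {"dx": 0, "dy": 0, "dz": 0, "wx": 0, "wy": 0, "wz": 0}
  fingers: 0.72

```text
clock: 44.9
eef_pos: [0.5746, -0.2785, 0.0973]
eef_rot: [[0.999, 0.049, 0.001], [0.049, -0.999, -0.0], [0.001, 0.0, -1.0]]
ft_force: [1.2, 2.6, 1.9]
opening: 0.0616
grasp_force: 1.6
```

Call:
play_rows:
  commands:
    - {"dx": 0, "dy": 0, "dz": 0, "wx": 0, "wy": 0, "wz": 0}
    - {"dx": 0, "dy": 0, "dz": 0, "wx": 0, "wy": 0, "wz": 0}
    - {"dx": 0, "dy": 0, "dz": 0, "wx": 0, "wy": 0, "wz": 0}
    - {"dx": 0, "dy": 0, "dz": 0, "wx": 0, "wy": 0, "wz": 0}
    - {"dx": 0, "dy": 0, "dz": 0, "wx": 0, "wy": 0, "wz": 0}
    - {"dx": 0, "dy": 0, "dz": 0, "wx": 0, "wy": 0, "wz": 0}
    - {"dx": 0, "dy": 0, "dz": 0, "wx": 0, "wy": 0, "wz": 0}
    - {"dx": 0, "dy": 0, "dz": 0, "wx": 0, "wy": 0, "wz": 0}
    - {"dx": 0, "dy": 0, "dz": 0, "wx": 0, "wy": 0, "wz": 0}
    - {"dx": 0, "dy": 0, "dz": 0, "wx": 0, "wy": 0, "wz": 0}
  fingers: 0.57

```text
clock: 45.9
eef_pos: [0.5745, -0.2765, 0.0975]
eef_rot: [[0.999, 0.051, 0.001], [0.051, -0.999, 0.004], [0.001, -0.004, -1.0]]
ft_force: [-1.2, 14.6, 8.7]
opening: 0.0497
grasp_force: 50.9
```

Call:
play_rows:
  commands:
    - {"dx": 0, "dy": 0, "dz": 0, "wx": 0, "wy": 0, "wz": 0}
    - {"dx": 0, "dy": 2, "dz": 0, "wx": 0, "wy": 0, "wz": 0}
    - {"dx": 0, "dy": 3, "dz": 0, "wx": 0, "wy": 0, "wz": 0}
    - {"dx": 0, "dy": 0, "dz": 0, "wx": 0, "wy": 0, "wz": 0}
    - {"dx": 0, "dy": 0, "dz": 0, "wx": 0, "wy": 0, "wz": 0}
    - {"dx": 0, "dy": 0, "dz": 20, "wx": 0, "wy": 0, "wz": 0}
    - {"dx": 0, "dy": 0, "dz": 30, "wx": 0, "wy": 0, "wz": 0}
    - {"dx": 0, "dy": 0, "dz": 30, "wx": 0, "wy": 0, "wz": 0}
  fingers: 1.0

```text
clock: 46.7
eef_pos: [0.574, -0.2737, 0.1773]
eef_rot: [[0.999, 0.048, -0.001], [0.048, -0.999, 0.0], [-0.001, -0.0, -1.0]]
ft_force: [-0.1, -0.6, -0.7]
opening: 0.0858
grasp_force: 0.0
```

Call:
play_rows:
  commands:
    - {"dx": -6.5, "dy": 11, "dz": 0, "wx": 0, "wy": 0, "wz": 0.143}
    - {"dx": -6.5, "dy": 11, "dz": 0, "wx": 0, "wy": 0, "wz": 0.143}
    - {"dx": -6.5, "dy": 11, "dz": 0, "wx": 0, "wy": 0, "wz": 0.143}
    - {"dx": -6.5, "dy": 11, "dz": 0, "wx": 0, "wy": 0, "wz": 0.143}
    - {"dx": -6.5, "dy": 11, "dz": 0, "wx": 0, "wy": 0, "wz": 0.143}
    - {"dx": -6.5, "dy": 11, "dz": 0, "wx": 0, "wy": 0, "wz": 0.143}
    - {"dx": -6.5, "dy": 11, "dz": 0, "wx": 0, "wy": 0, "wz": 0.143}
    - {"dx": -6.5, "dy": 11, "dz": 0, "wx": 0, "wy": 0, "wz": 0.143}
    - {"dx": -7.5, "dy": 12, "dz": 0, "wx": 0, "wy": 0, "wz": 0.143}
    - {"dx": -8, "dy": 12, "dz": 0, "wx": 0, "wy": 0, "wz": 0.143}

```text
clock: 47.7
eef_pos: [0.5066, -0.1614, 0.1768]
eef_rot: [[0.086, 0.996, 0.0], [0.996, -0.086, -0.0], [-0.0, 0.0, -1.0]]
ft_force: [0.4, 0.8, 0.9]
opening: 0.0856
grasp_force: 0.0
```

Call:
play_rows:
  commands:
    - {"dx": 0, "dy": 0, "dz": 0, "wx": 0, "wy": 0, "wz": 0.141}
    - {"dx": 0, "dy": 0, "dz": 0, "wx": 0, "wy": 0, "wz": 0}
    - {"dx": 0, "dy": 0, "dz": 0, "wx": 0, "wy": 0, "wz": 0}
    - {"dx": 0, "dy": 0, "dz": 0, "wx": 0, "wy": 0, "wz": 0}

```text
clock: 48.1
eef_pos: [0.5069, -0.1619, 0.1767]
eef_rot: [[-0.045, 0.999, 0.0], [0.999, 0.045, -0.0], [-0.0, 0.0, -1.0]]
ft_force: [-0.1, 0.0, 0.0]
opening: 0.0852
grasp_force: 0.0
```

```bash
python3 look.py w20 .036
```

```text
tcp [ 506.9 -161.8  176.6] psi 92.6 j [-0.31  0.03 -0.13  1.41 -0.    1.22]
lab c [ 506.5 -161.2] wh [56.6 24.1] long axis deg 93.4 px [283. 219.]
tab c [548.1 -25.8] wh [78.1 24.5] long axis deg 2.6 px [350.  18.]
```

Call:
play_rows:
  commands:
    - {"dx": 0, "dy": 0, "dz": -30, "wx": 0, "wy": 0, "wz": 0}
    - {"dx": 0, "dy": 0, "dz": -30, "wx": 0, "wy": 0, "wz": 0}
    - {"dx": 0, "dy": 0, "dz": -24, "wx": 0, "wy": 0, "wz": 0}
    - {"dx": 0, "dy": 0, "dz": -13, "wx": 0, "wy": 0, "wz": 0}
    - {"dx": 0, "dy": 0, "dz": 0, "wx": 0, "wy": 0, "wz": 0}
    - {"dx": 0, "dy": 0, "dz": 0, "wx": 0, "wy": 0, "wz": 0}

```text
clock: 48.75
eef_pos: [0.5072, -0.1618, 0.0805]
eef_rot: [[-0.048, 0.999, 0.001], [0.999, 0.048, -0.0], [-0.0, 0.001, -1.0]]
ft_force: [1.0, -0.2, -0.1]
opening: 0.0856
grasp_force: 0.0
```

Call:
play_rows:
  commands:
    - {"dx": 0, "dy": 0, "dz": 0, "wx": 0, "wy": 0, "wz": 0}
    - {"dx": 0, "dy": 0, "dz": 0, "wx": 0, "wy": 0, "wz": 0}
    - {"dx": 0, "dy": 0, "dz": 0, "wx": 0, "wy": 0, "wz": 0}
    - {"dx": 0, "dy": 0, "dz": 0, "wx": 0, "wy": 0, "wz": 0}
    - {"dx": 0, "dy": 0, "dz": 0, "wx": 0, "wy": 0, "wz": 0}
    - {"dx": 0, "dy": 0, "dz": 0, "wx": 0, "wy": 0, "wz": 0}
    - {"dx": 0, "dy": 0, "dz": 0, "wx": 0, "wy": 0, "wz": 0}
    - {"dx": 0, "dy": 0, "dz": 20, "wx": 0, "wy": 0, "wz": 0}
    - {"dx": 0, "dy": 0, "dz": 40, "wx": 0, "wy": 0, "wz": 0}
    - {"dx": 0, "dy": 0, "dz": 30, "wx": 0, "wy": 0, "wz": 0}
  fingers: 0.1

```text
clock: 49.75
eef_pos: [0.5066, -0.1615, 0.171]
eef_rot: [[-0.049, 0.999, -0.0], [0.999, 0.049, 0.0], [0.0, -0.0, -1.0]]
ft_force: [1.0, -1.1, -0.7]
opening: 0.033
grasp_force: 60.9
```

Call:
play_rows:
  commands:
    - {"dx": -8, "dy": 30, "dz": 0, "wx": 0, "wy": 0, "wz": 0.141}
    - {"dx": -8, "dy": 30, "dz": 0, "wx": 0, "wy": 0, "wz": 0.141}
    - {"dx": -8, "dy": 30, "dz": 0, "wx": 0, "wy": 0, "wz": 0.141}
    - {"dx": -8, "dy": 30, "dz": 0, "wx": 0, "wy": 0, "wz": 0.141}
    - {"dx": -8, "dy": 30, "dz": 0, "wx": 0, "wy": 0, "wz": 0.141}
    - {"dx": -8, "dy": 30, "dz": 0, "wx": 0, "wy": 0, "wz": 0.141}
    - {"dx": -8, "dy": 30, "dz": 0, "wx": 0, "wy": 0, "wz": 0.141}
    - {"dx": -8, "dy": 30, "dz": 0, "wx": 0, "wy": 0, "wz": 0.141}
    - {"dx": -8, "dy": 30, "dz": 0, "wx": 0, "wy": 0, "wz": 0.141}
    - {"dx": -8, "dy": 30, "dz": 0, "wx": 0, "wy": 0, "wz": 0.139}

```text
clock: 50.75
eef_pos: [0.4262, 0.1395, 0.1695]
eef_rot: [[-0.994, 0.108, -0.0], [0.108, 0.994, -0.0], [0.0, -0.0, -1.0]]
ft_force: [0.9, 0.4, -1.0]
opening: 0.0334
grasp_force: 61.0
```

Call:
play_rows:
  commands:
    - {"dx": -2, "dy": 19, "dz": 0, "wx": 0, "wy": 0, "wz": 0}
    - {"dx": -2, "dy": 19, "dz": 0, "wx": 0, "wy": 0, "wz": 0}
    - {"dx": 0, "dy": 0, "dz": 0, "wx": 0, "wy": 0, "wz": 0}
    - {"dx": 0, "dy": 0, "dz": 0, "wx": 0, "wy": 0, "wz": 0}
    - {"dx": 0, "dy": 0, "dz": 0, "wx": 0, "wy": 0, "wz": 0}

```text
clock: 51.25
eef_pos: [0.4228, 0.1758, 0.1695]
eef_rot: [[-0.993, 0.114, -0.0], [0.114, 0.993, -0.0], [0.0, -0.0, -1.0]]
ft_force: [-0.2, -0.3, -1.3]
opening: 0.033
grasp_force: 61.1
```

```bash
python3 look.py w21 .128
```

```text
tcp [422.9 175.8 169.6] psi 173.4 j [ 0.39 -0.14 -0.31  1.41 -0.    0.51]
lab c [418.8 174.9] wh [56.6 23.5] long axis deg 173.5 px [276. 278.]
tab c [393.8 198.1] wh [87.9 75.3] long axis deg 83.1 px [305. 192.]
```

Call:
play_rows:
  commands:
    - {"dx": 0, "dy": 0.5, "dz": -30, "wx": 0, "wy": 0, "wz": 0}
    - {"dx": 0, "dy": 0, "dz": -30, "wx": 0, "wy": 0, "wz": 0}
    - {"dx": 0, "dy": 0, "dz": -18, "wx": 0, "wy": 0, "wz": 0}
    - {"dx": 0, "dy": 0, "dz": -7, "wx": 0, "wy": 0, "wz": 0}
    - {"dx": 0, "dy": 0, "dz": -4.5, "wx": 0, "wy": 0, "wz": 0}
    - {"dx": 0, "dy": 0, "dz": 0, "wx": 0, "wy": 0, "wz": 0}
    - {"dx": 0, "dy": 0, "dz": 0, "wx": 0, "wy": 0, "wz": 0}

```text
clock: 52.0
eef_pos: [0.4234, 0.177, 0.0812]
eef_rot: [[-0.994, 0.114, 0.001], [0.114, 0.994, 0.001], [-0.001, 0.001, -1.0]]
ft_force: [-0.0, 0.5, -0.5]
opening: 0.0329
grasp_force: 61.1
```

Call:
play_rows:
  commands:
    - {"dx": 0, "dy": 0, "dz": 0, "wx": 0, "wy": 0, "wz": 0}
    - {"dx": 0, "dy": 0, "dz": 0, "wx": 0, "wy": 0, "wz": 0}
    - {"dx": 0, "dy": 0, "dz": 0, "wx": 0, "wy": 0, "wz": 0}
    - {"dx": 0, "dy": 0, "dz": 10, "wx": 0, "wy": 0, "wz": 0}
    - {"dx": 0, "dy": 0, "dz": 20, "wx": 0, "wy": 0, "wz": 0}
    - {"dx": 0, "dy": 0, "dz": 30, "wx": 0, "wy": 0, "wz": 0}
    - {"dx": 0, "dy": 0, "dz": 40, "wx": 0, "wy": 0, "wz": 0}
    - {"dx": 0, "dy": 0, "dz": 40, "wx": 0, "wy": 0, "wz": 0}
  fingers: 0.54

```text
clock: 52.8
eef_pos: [0.4224, 0.1768, 0.2223]
eef_rot: [[-0.994, 0.113, 0.0], [0.113, 0.994, 0.0], [-0.0, 0.0, -1.0]]
ft_force: [1.3, 1.0, -0.1]
opening: 0.0461
grasp_force: 0.0
```

Call:
play_rows:
  commands:
    - {"dx": 0, "dy": -30, "dz": 0, "wx": 0, "wy": 0, "wz": 0}
    - {"dx": 0, "dy": -40, "dz": 0, "wx": 0, "wy": 0, "wz": 0}
    - {"dx": 0, "dy": -40, "dz": 0, "wx": 0, "wy": 0, "wz": 0}
    - {"dx": 0, "dy": -40, "dz": 0, "wx": 0, "wy": 0, "wz": 0}
    - {"dx": 0, "dy": -40, "dz": 0, "wx": 0, "wy": 0, "wz": 0}
    - {"dx": 0, "dy": -40, "dz": 0, "wx": 0, "wy": 0, "wz": 0}
    - {"dx": 0, "dy": -40, "dz": 0, "wx": 0, "wy": 0, "wz": 0}
    - {"dx": 0, "dy": 0, "dz": 0, "wx": 0, "wy": 0, "wz": 0}
    - {"dx": 0, "dy": 0, "dz": 0, "wx": 0, "wy": 0, "wz": 0}

```text
clock: 53.7
eef_pos: [0.4227, -0.0937, 0.2208]
eef_rot: [[-0.993, 0.116, 0.0], [0.116, 0.993, 0.0], [-0.0, 0.0, -1.0]]
ft_force: [-0.4, 0.6, 0.9]
opening: 0.0458
grasp_force: 0.0
```

Run:
```python
from m import *
s=snap('top','tend'); M=masks(s['color'])
for n,b in(('a',(100,240,150,345)),('b',(155,240,195,345)),('c',(195,240,245,345))):
    k=M['lab']; rect(s,k,.035,n,b)
c=cv2.resize(s['color'][110:350,100:450],None,fx=2.25,fy=2.25,interpolation=cv2.INTER_CUBIC); cv2.imwrite('pics/tendc.png',c[:,:,::-1])
```

```text
a c [459.6 326.4] wh [60.  42.5] long axis deg 173.8 px [137. 288.]
b c [429.7 254.2] wh [59.9 34.4] long axis deg 173.9 px [170. 302.]
c c [420.6 176.6] wh [60.2 26.5] long axis deg 173.7 px [206. 306.]
```

View pics/tendc.png

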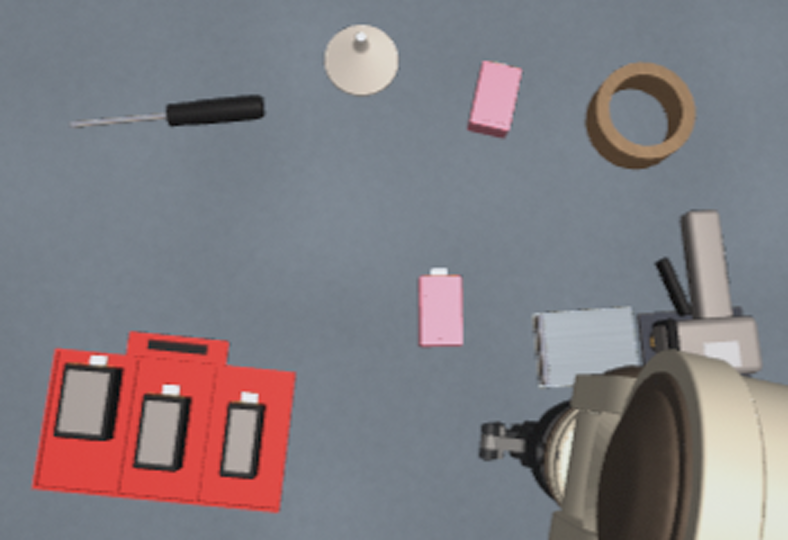

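The final view shows all three packs flat in their own bays with tabs towards the flange. Pack_a (crop 88,402) was knocked about 20 mm forward along its bay, to x ≈ +19 mm and y ≈ -3 mm, which is within limits. The trigger is at rest, the bystanders have not moved, and the robot is clear, so I'm handing in.

```bash
python3 -c "
from station import order
print(order.finish_job())"
```

```text
the job is handed in; nothing more can be done
None
```

I tested the three packs present (50, 42 and 34 mm) in order, widest first. Each now lies in its own tray bay with its tab towards the flange, the trigger is released, and the job is handed in (no verdict was returned).

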